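Clamp a batten in the angle-drilling jig with a ratchet wrench

ROBOT

A 6-joint arm with a two-finger parallel gripper is mounted at the origin on a cart in front of the work surface, level with it; the furniture and walls round the work are solid. World frame = base frame: x ahead of the robot, y to its left, z up, the work surface at z = 0. Lengths are in m, angles in degrees, forces in N, time in s.
With the tool pointing down it reaches from about 0.35 to 0.875 m from the base axis. Payload 4.2 kg.
Tool frame: the origin (TCP) lies on the centre line of the jaws, within the pads' length; the fingertips stand 25 mm ahead of it and the grasp point (between the pads) lies 6 mm ahead of it; z points along the fingers, y is the line along which they close (so a half turn about z gives the same grasp; the last joint's range is limited). The gripper opens to 87 mm and grips with 3 to 60 N. Pads are 19 mm wide; open, the fingers measure 117 mm over their backs; the gripper's body (75 mm by 190 mm) begins 51 mm behind the grasp point.
Start: joints at [78.129, 22.042, 0.453, 0, -68.411, -14.817], TCP at [0.281, 0.558, 0.248] pointing down, gripper open.
Joint ranges: [-179.83, 179.83], [-69.29, 118.12], [-61.27, 80.66], [-181.25, 117.63], [-171.15, -9.14], [-177.46, 177.46]. Speed limits (degrees/s): [159.86, 159.86, 180, 180, 180, 180].

INTERFACE

Orientations are given as a 3x3 rotation matrix whose columns are the frame's x, y, z axes.
In Python, from station import r gives the robot as it stands.
- The arm moves only by the tool move_arm, never from a script. Its argument "series" is a list of rows, each an object with "grip": the opening, from 0 (shut) to 1 (fully open); "xyz": the shift along the tool's x, y, z in mm, a list of three; "angular": the turn, a rotation vector about the tool's x, y, z in rad, a list of three. A call has 1 to 10 rows; each row is the pose to reach, as a shift and turn from the pose commanded when the call began, along the tool's axes at that moment; what a row does not reach only later rows make up. A row lasts 1/10 s, in which the tool goes at most 50 mm and 8.59 degrees, less where a joint would pass 70% of its speed; a pose out of reach is approached as far as the arm can. A call with a gripper value outside its range is refused whole. The fingers move at their own pace and stop on an object; the grip force is fixed at half the most. Time passes only in rows, so rows that repeat a pose let the fingers close. It gives the time, the measured TCP pose, the force, the opening and the grip force at its end, in the units of the state.
- r.sense(): the state, without advancing time (a new reading comes with each control period).
- r.capture(name): name is "scene" or "side" or "wrist"; returns a dict with "img" (400x640x3 uint8, red, green, blue), "camera_matrix" (3x3 intrinsics, pixels), "rvec" (rotation vector, rad) and "tvec" (3), from world to camera coordinates, as OpenCV has them; the wrist camera has in their place "hand_eye" (4x4, takes a point from camera to tool coordinates, whose origin is the TCP and whose axes are the flange's). Camera axes: x right, y down, z forward; pixel columns grow to the right and rows downward; lengths in m; the calibration is good to about 2 mm. A picture is of the moment at which its call begins: read the wrist's pose just before it. There is no depth.
- r.finish_job(): hands the job in; it is judged then, once.
The state is a dict: "time_s": time; "joints": joint angles; "joint_velocities": joint speeds; "effort": joint torques, N m; "tcp_pos": TCP position; "ee_rot": TCP orientation; "wrist_force": force on the tool from outside, world axes, zero at the start; "moment": the same for the moment, N m; "gripper_width": opening from 0.0 (shut) to 1.0 (fully open); "gripper_force": force on a finger pad.
Only numpy, scipy, OpenCV 4.12 (cv2) and the standard library are available. Lean on these libraries where they do the work, as an engineer would, in place of code of your own. Each camera call takes 0.05 s, during which the arm holds its last target. There are 200 camera calls.

TASK

Push the batten along the jig's ledge until its end is home against the end stop. Then take the ratchet wrench from the tool board, fit it on the square-headed clamp screw and swing it back and forth, letting it slip on the return strokes, until the screw has gone about half a turn clockwise and its foot presses the batten firmly; turn the screw with the wrench only, and keep the batten home. Finally lay the wrench back flat on the tool board without dropping it; leave the pliers and the glue bottle where they are.

Things in the scene. Friction and masses are not known exactly. Their poses are not given: they have to be found in the camera images.
- jig: fixed plywood drilling jig, base 176 x 196 x 12 mm. Origin on the bench under its middle; x points up the slope (towards the robot's right), y along the ledge to the end stop (away from the robot), z up. The bed slopes 30 degrees, low side at -x (left); it spans y -90 to +90 mm, its surface 100 mm over the origin. A 16 mm high ledge on its low edge carries the batten
- stop_face (a point): middle of the face of the dark wooden end stop that the batten's far end must touch, at the far (+y) end of the ledge (y = +80 mm in the jig's frame); axes as jig
- batten_mid (a point): centre of the batten: loose planed offcut, 35 x 190 x 20 mm, lying on the sloping bed against the ledge, under the clamp foot. Its y axis runs along its length (parallel to the jig's y), z off the bed. Its near end (-y) projects beyond the bed and is free to be pushed; when home the centre is at y = -15 mm in the jig's frame, and the near end still projects 20 mm
- batten: the same batten; origin at the centre of its underside
- clamp_screw (a joint): turn of the clamp screw in rad, growing clockwise as seen from above its head (tightening): 0 to 0.5 at the start; the foot touches the batten at 2.7, tight from 3.0, hard stop at 3.6. It stays where it is left; turning it takes about 0.35 N m. Pitch 5 mm a turn: the head sinks about 2.5 mm in all
- screw_head (a point): on the clamp screw's axis at the foot of its square head, on the 34 mm collar where a fitted wrench rests. z is the axis, out of the head: 30 degrees from vertical, leaning to the jig's -x; x and y are square to the head's flats and turn with it. The head is 20 x 20 mm, 19 mm high, the top 5.5 mm tapered to 13.6 mm. The blue clamp arm (31 mm wide, running up the slope) has its top 9 to 13 mm lower
- clamp_foot: the clamp's steel foot, 26 mm disc under the screw, with the screw and its square head; it sinks with the screw and presses on the batten. Origin at the centre of the foot's lower face
- wrench_grip (a point): where to hold the wrench: on its black handle, 24 mm wide, 15 mm thick, that reaches from 32 mm before to 96 mm beyond this point. x points along the handle away from the head, z up off its top face. The bore's axis is 115 mm from here along -x. The head (57 mm across, 22 mm thick) has its underside 13.5 mm below this point, the handle 7.5 mm
- wrench: the same ratchet wrench, 240 mm long, 0.4 kg, steel head, black handle with grey ribs and a red end; origin at mid-length, level with the head's underside, 20 mm from wrench_grip along -x. Centre of mass about 45 mm from wrench_grip towards the head. It lies on the board on its head and the handle's end, tipped by 2 degrees
- wrench_bore (a point): on the axis of the wrench's bore at the head's underside; z up; x and y turn with the inner ring. The eight-point bore goes over the square head when this x axis is at 0, 45, 90.. degrees to the head's flats (within 8 degrees; 0.8 mm play). Top face up, it drives the screw clockwise and slips on the anticlockwise return, in clicks of 10 degrees; play and clicks cost up to 30 degrees a stroke
- wrench_ring (a joint): turn of the wrench's inner ring against its handle, rad, growing clockwise from above; 0 at the start (bore x along the handle's x), it grows as the wrench slips back and never runs back by more than a click
- tool_board: fixed mdf board, 200 x 300 x 12 mm, flat on the bench; origin at the centre of its underside, y along its 300 mm length. The wrench and the pliers lie on it, side by side, lengthways
- pliers: combination pliers with red handles, 49 x 162 x 13 mm, on the tool board beside the wrench: leave alone. Origin at the centre of the underside, y along the length
- bottle: green glue bottle with a red nozzle, 60 mm across, 189 mm high, standing left of the jig's far end: leave alone. Origin at the centre of its foot
- drill_guide (a point): centre of the jig's drill-guide block, 40 x 36 x 62 mm (x, y, z), that hangs over the batten between clamp screw and end stop, on a 24 mm wide, 26 mm high wooden arm running to the back panel 173 to 199 mm over the bench: it blocks the wrench's swing to the jig's +y; axes as jig
- back_panel (a point): middle of the top edge of the jig's upright back panel, 14 mm thick, 190 mm wide, 240 mm high: it blocks the wrench's swing up the slope; axes as jig

How it is judged:
By the outcome, as a careful person would: the job done as asked, in the order asked, and still so for the second after the job is handed in, with the robot touching nothing.
It also fails if it takes over 72 s, if anything falls off the work surface, if the arm or the gripper's body presses on something with over 40 N, if the wrist force passes 120 N, or if a joint passes its speed limit or range.

## Working session

There is one attempt and no reset: what is moved stays moved. The work goes in short steps, Python scripts to look and compute and a tool call to move; the robot and the scene stay as the last step left them, time stands still between calls to the robot, and variables do not carry over. Pictures are saved under pics/ and viewed, at most 14 in all, crops included, and the job is handed in when it is done.

Besides the shell and the picture viewer there is one more tool, called after "Request:" by a JSON object that holds its "op" and its "data", one argument or row to a line. move_arm: Moves the arm, as the interface text tells. Its arguments: {"type":"object","properties":{"series":{"type":"array"}},"required":["series"]}

```bash
mkdir -p pics; python3 - <<'E'
from station import r
import cv2,numpy as np
s=r.sense();print(s)
for n in("scene","side"):
    c=r.capture(n);cv2.imwrite(f"pics/{n}0.png",c["img"][:,:,::-1])
    R=cv2.Rodrigues(np.array(c["rvec"],float))[0];print(n,c["camera_matrix"],(-R.T@np.ravel(c["tvec"])).round(3),R.round(3))
E
```

```text
{'time_s': 0.0, 'joints': array([ 7.81285684e+01,  2.20913324e+01,  3.81700061e-01, -3.06094688e-02,
       -6.84080979e+01, -1.48151973e+01]), 'joint_velocities': array([-0.11995418,  0.06717519, -0.02502118, -0.03480549, -0.13315714,
        0.08338489]), 'effort': array([-4.54684932e-04, -3.90662313e+01,  1.87399864e+01,  4.21949565e+00,
        1.09090933e-02, -2.03216446e-04]), 'tcp_pos': array([0.28044071, 0.5579646 , 0.24646242]), 'ee_rot': array([[ 8.93387703e-01, -4.49285640e-01, -9.08814562e-04],
       [-4.49286557e-01, -8.93385665e-01, -1.90859336e-03],
       [ 4.55816897e-05,  2.11343201e-03, -9.99997766e-01]]), 'wrist_force': array([ 0.61081384, -0.30569753, -0.44010494]), 'moment': array([0.00896302, 0.01121104, 0.05949723]), 'gripper_force': 0.0, 'gripper_width': 1.001555736687972}
scene [[378.26155505   0.         322.96427465]
 [  0.         378.26155505 197.21479639]
 [  0.           0.           1.        ]] [ 0.041 -0.237  0.869] [[ 0.53  -0.848  0.01 ]
 [-0.633 -0.404 -0.661]
 [ 0.564  0.344 -0.751]]
side [[512.28486462   0.         324.70629853]
 [  0.         512.28486462 202.81272153]
 [  0.           0.           1.        ]] [0.624 1.43  0.765] [[-1.     0.022 -0.01 ]
 [ 0.018  0.406 -0.914]
 [-0.016 -0.914 -0.406]]
```

View pics/scene0.png

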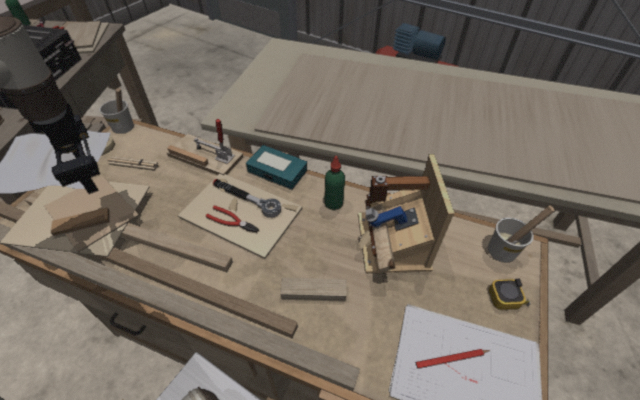

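View pics/side0.png

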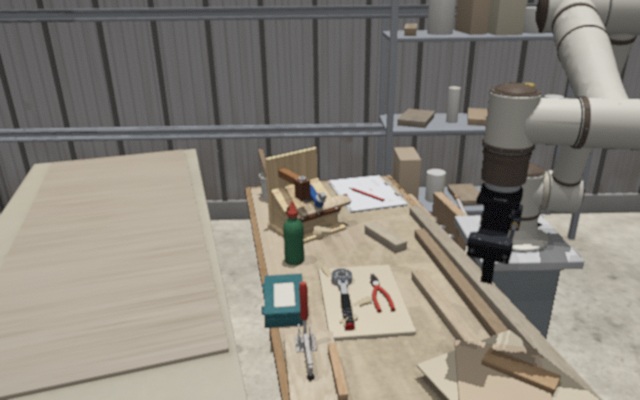

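```bash
python3 - <<'E'
import cv2,numpy as np
a=cv2.imread("pics/scene0.png");b=cv2.imread("pics/side0.png")
def crop(im,x0,y0,w,h,k):
    o=cv2.resize(im[y0:y0+h,x0:x0+w],None,fx=k,fy=k,interpolation=cv2.INTER_CUBIC)
    for x in range(-(-x0//20)*20,x0+w,20): cv2.putText(o,str(x),((x-x0)*k,8),0,.3,(0,0,255),1);cv2.line(o,((x-x0)*k,10),((x-x0)*k,16),(0,0,255),1)
    for y in range(-(-y0//20)*20,y0+h,20): cv2.putText(o,str(y),(0,(y-y0)*k+3),0,.3,(0,0,255),1);cv2.line(o,(20,(y-y0)*k),(26,(y-y0)*k),(0,0,255),1)
    return o
out=np.zeros((600,800,3),np.uint8)
for (i,x,y) in ((crop(a,345,150,115,135,4)[:540],0,0),(crop(a,170,170,140,90,2),470,0),(crop(b,255,140,105,110,3),470,190)):
    h,w=i.shape[:2];h=min(h,600-y);w=min(w,800-x);out[y:y+h,x:x+w]=i[:h,:w]
cv2.imwrite("pics/c1.png",out)
E
```

```text
(no output)
```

View pics/c1.png

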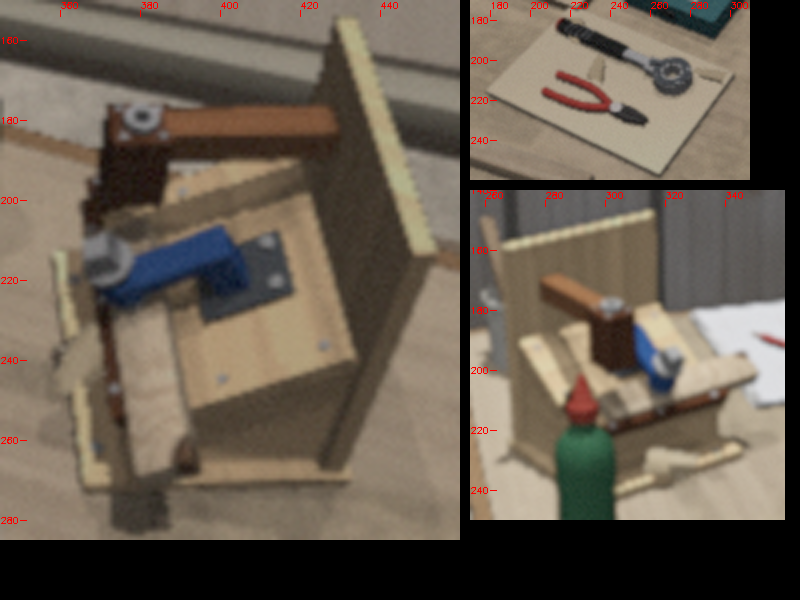

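```bash
cat > h.py <<'E'
from station import r
import cv2,numpy as np
from scipy.spatial.transform import Rotation as Ro
def cam(n):
    if n=="wrist":
        s=r.sense();c=r.capture(n);T=np.eye(4);T[:3,:3]=s["ee_rot"];T[:3,3]=s["tcp_pos"]
        M=np.linalg.inv(T@np.array(c["hand_eye"]));return c["img"],np.array(c["camera_matrix"]),M[:3,:3],M[:3,3]
    c=r.capture(n);return c["img"],np.array(c["camera_matrix"]),cv2.Rodrigues(np.array(c["rvec"],float))[0],np.ravel(c["tvec"])
def onplane(C,uv,z):
    _,K,R,t=C;d=R.T@np.linalg.inv(K)@[uv[0],uv[1],1];o=-R.T@t;return o+d*(z-o[2])/d[2]
def tri(C1,a,C2,b):
    P=[K@np.c_[R,t] for _,K,R,t in (C1,C2)]
    X=cv2.triangulatePoints(P[0],P[1],np.array(a,float).reshape(2,1),np.array(b,float).reshape(2,1))[:,0];return X[:3]/X[3]
def proj(C,X):
    _,K,R,t=C;p=K@(R@np.asarray(X).T+t[:,None]);return (p[:2]/p[2]).T
E
python3 - <<'E'
from h import *
np.set_printoptions(precision=4,suppress=True)
A=cam("scene");B=cam("side")
for n,uv,z in (("panel far L",(428.7,154.5),.24),("panel far R",(434.5,154.5),.24),("near L",(447.5,212.5),.24),("nearR",(453.7,212.5),.24),
 ("base nl",(366.2,271.7),0),("base nr",(432.5,270.5),0),("base fl",(358,213),.012),
 ("bore",(271,207.5),.034),("hend",(216,182.5),.025),("b r",(301.5,206.5),.012),("b near",(265,257.5),.012),("b left",(178.5,216),.012)):
    print(n,onplane(A,uv,z))
print("guide",tri(A,(380.5,179),B,(302.5,178)))
print("head",tri(A,(371,210),B,(319.5,194)))
print("bore",tri(A,(271,207.5),B,(342,277)))
print("pan near",tri(A,(447.5,212.5),B,(268,161)), tri(A,(431,154.5),B,(266,160)),tri(A,(450.5,212.5),B,(317,150)))
E
```

```text
panel far L [ 0.7728 -0.094   0.24  ]
panel far R [ 0.7806 -0.1061  0.24  ]
near L [ 0.6201 -0.1971  0.24  ]
nearR [ 0.6273 -0.2084  0.24  ]
base nl [ 0.5347 -0.0711  0.    ]
base nr [ 0.6311 -0.2165 -0.    ]
base fl [0.6876 0.0375 0.012 ]
bore [0.5547 0.2507 0.034 ]
hend [0.5494 0.4584 0.025 ]
b r [0.6196 0.1901 0.012 ]
b near [0.4224 0.1726 0.012 ]
b left [0.4    0.4683 0.012 ]
guide [ 0.6651 -0.0193  0.2042]
head [ 0.6135 -0.0281  0.1461]
bore [0.5594 0.2564 0.0244]
pan near [ 0.7616 -0.1983  0.1744] [ 0.7799 -0.098   0.2362] [ 0.6211 -0.2015  0.2346]
```

```bash
cat >> h.py <<'E'
def Rz(yaw,): # tool down, tool x at world yaw
    c,s=np.cos(np.radians(yaw)),np.sin(np.radians(yaw));return np.array([[c,s,0],[s,-c,0],[0,0,-1.]])
def go(p,R):
    s=r.sense();M=np.array(s["ee_rot"]);d=M.T@(np.array(p)-s["tcp_pos"])*1000;w=Ro.from_matrix(M.T@R).as_rotvec()
    print("xyz",d.round(1).tolist(),"ang",w.round(3).tolist(),"|d|",np.linalg.norm(d).round(),"deg",np.degrees(np.linalg.norm(w)).round())
E
python3 - <<'E'
from h import *
np.set_printoptions(precision=4,suppress=True)
print(np.array(r.capture("wrist")["hand_eye"]))
go((.47,-.14,.33),Rz(34))
A=cam("scene");print("bottle",onplane(A,(334,207),0.0))
E
```

```text
[[ 0.0006 -0.9675 -0.2531  0.0683]
 [ 1.      0.0006  0.0001 -0.0003]
 [ 0.0001 -0.2531  0.9675 -0.1388]
 [ 0.      0.      0.      1.    ]]
xyz [482.9, 538.8, -82.4] ang [0.001, 0.0, -1.059] |d| 728.0 deg 61.0
bottle [0.6783 0.113  0.    ]
```

Request:
{"op": "move_arm", "data": {
  "series": [
    {"grip":0,"xyz":[200,230,-80],"angular":[0,0,-0.4]},
    {"grip":0,"xyz":[540,455,-52],"angular":[0,0,-1.059]},
    {"grip":0,"xyz":[540,455,-52],"angular":[0,0,-1.059]},
    {"grip":0,"xyz":[540,455,-52],"angular":[0,0,-1.059]},
    {"grip":0,"xyz":[540,455,-52],"angular":[0,0,-1.059]},
    {"grip":0,"xyz":[540,455,-52],"angular":[0,0,-1.059]},
    {"grip":0,"xyz":[540,455,-52],"angular":[0,0,-1.059]},
    {"grip":0,"xyz":[540,455,-52],"angular":[0,0,-1.059]},
    {"grip":0,"xyz":[540,455,-52],"angular":[0,0,-1.059]},
    {"grip":0,"xyz":[540,455,-52],"angular":[0,0,-1.059]}
  ]
}}

```text
time_s: 1.3
tcp_pos: [0.4699, 0.1101, 0.2869]
ee_rot: [[0.829, 0.559, 0.001], [0.559, -0.829, 0.001], [0.001, 0.0, -1.0]]
wrist_force: [1.7, 1.9, -0.2]
gripper_width: 0.173
gripper_force: 0.0
```

```bash
python3 - <<'E'
from h import *
print(r.sense()["joints"].round(1));go((.568,-.093,.30),Rz(34))
E
```

```text
[ 32.5   6.3 -15.    0.  -68.6  91.5]
xyz [-32.3, 223.2, -13.2] ang [0.0, -0.001, 0.0] |d| 226.0 deg 0.0
```

Request:
{"op": "move_arm", "data": {
  "series": [
    {"grip":0,"xyz":[-30,205,-13],"angular":[0,0,0]},
    {"grip":0,"xyz":[-30,205,-13],"angular":[0,0,0]},
    {"grip":0,"xyz":[-30,205,-13],"angular":[0,0,0]},
    {"grip":0,"xyz":[-30,205,-13],"angular":[0,0,0]},
    {"grip":0,"xyz":[-30,205,-13],"angular":[0,0,0]},
    {"grip":0,"xyz":[-30,205,-13],"angular":[0,0,0]},
    {"grip":0,"xyz":[-30,205,-13],"angular":[0,0,0]}
  ]
}}

```text
time_s: 2.0
tcp_pos: [0.5589, -0.0743, 0.2991]
ee_rot: [[0.829, 0.559, -0.001], [0.559, -0.829, 0.0], [-0.0, -0.001, -1.0]]
wrist_force: [-0.2, -1.0, 0.5]
gripper_width: 0.006
gripper_force: 0.0
```

```bash
python3 - <<'E'
from h import *
s=r.sense();print(s["joints"].round(1),s["tcp_pos"],s["wrist_force"])
C=cam("wrist");print(C[1]);cv2.imwrite("pics/w1.png",C[0][:,:,::-1]);np.savez("w1.npz",K=C[1],R=C[2],t=C[3])
E
```

```text
[  8.9  14.2  -3.4  -0.  -72.4 115.1] [ 0.55886136 -0.0742656   0.29910186] [-0.23181712 -0.99246703  0.52982048]
[[336.18802952   0.         319.42917839]
 [  0.         336.18802952 197.48823273]
 [  0.           0.           1.        ]]
```

View pics/w1.png

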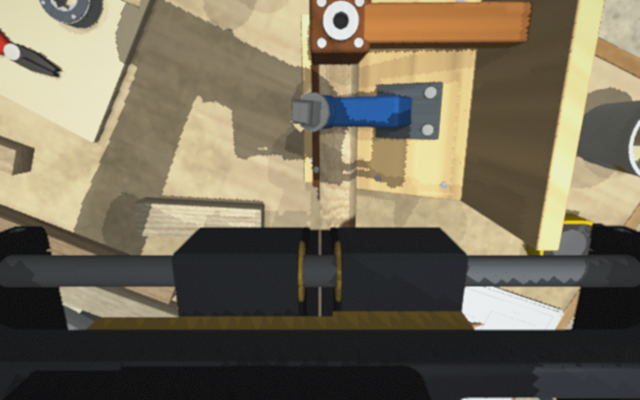

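Request:
{"op": "move_arm", "data": {
  "series": [
    {"grip":0,"xyz":[-40,0,0],"angular":[0,0,0]},
    {"grip":0,"xyz":[-80,0,0],"angular":[0,0,0]},
    {"grip":0,"xyz":[-80,0,0],"angular":[0,0,0]},
    {"grip":0,"xyz":[-80,0,0],"angular":[0,0,0]}
  ]
}}

```text
time_s: 2.45
tcp_pos: [0.4924, -0.1186, 0.3002]
ee_rot: [[0.828, 0.56, 0.002], [0.56, -0.828, 0.0], [0.002, 0.001, -1.0]]
wrist_force: [0.3, 0.4, 0.6]
gripper_width: 0.006
gripper_force: 0.0
```

```bash
python3 - <<'E'
from h import *
s=r.sense();print(s["joints"].round(1),s["tcp_pos"],s["wrist_force"])
C=cam("wrist");np.savez("w2.npz",K=C[1],R=C[2],t=C[3]);cv2.imwrite("pics/w2.png",C[0][:,:,::-1])
a=cv2.imread("pics/w1.png");b=cv2.imread("pics/w2.png")
def crop(im,x0,y0,w,h,k):
    o=cv2.resize(im[y0:y0+h,x0:x0+w],None,fx=k,fy=k,interpolation=cv2.INTER_CUBIC)
    for x in range(-(-x0//20)*20,x0+w,20): cv2.putText(o,str(x),((x-x0)*k,8),0,.3,(0,0,255),1);cv2.line(o,((x-x0)*k,10),((x-x0)*k,16),(0,0,255),1)
    for y in range(-(-y0//20)*20,y0+h,20): cv2.putText(o,str(y),(0,(y-y0)*k+3),0,.3,(0,0,255),1);cv2.line(o,(20,(y-y0)*k),(26,(y-y0)*k),(0,0,255),1)
    return o
out=np.zeros((600,800,3),np.uint8)
out[:600,:400]=crop(b,260,0,200,300,2)
out[:240,400:800]=crop(a,285,80,80,48,5)
out[250:500,400:720]=crop(a,285,0,160,125,2)
cv2.imwrite("pics/c2.png",out)
E
```

```text
[  4.8   8.3 -10.8  -0.  -70.8 119.2] [ 0.49239778 -0.11860201  0.30023026] [0.27765673 0.41748708 0.62287813]
```

View pics/c2.png

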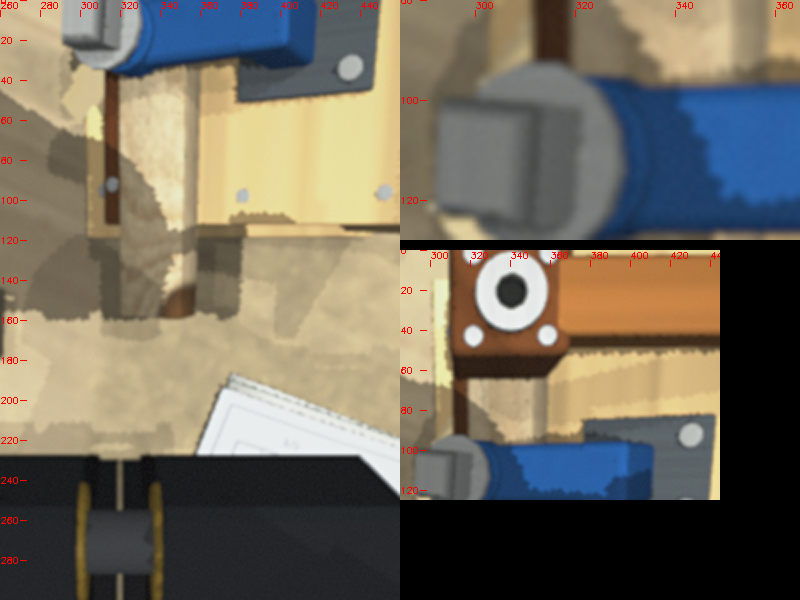

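```bash
python3 - <<'E'
from h import *
np.set_printoptions(precision=4,suppress=True)
L=lambda f:(None,)+tuple(np.load(f)[k] for k in "KRt")
W1,W2=L("w1.npz"),L("w2.npz");A=cam("scene")
o=np.array([.6615,-.0893]);y=np.radians(34);J=np.array([[np.sin(y),-np.cos(y)],[np.cos(y),np.sin(y)]])
def show(n,p): print(n,p,"jig",J@(p[:2]-o),p[2])
show("collar",tri(W1,(313.5,110),W2,(310.5,17)))
show("collar s",tri(W1,(313.5,110),A,(372.3,214.5)))
show("headtop s",tri(W1,(302,111.5),A,(370.7,209.5)))
show("bolt",tri(W1,(430,92),W2,(435,33)))
show("bush",tri(W1,(341,20),A,(380.5,179)))
for z in(.09,.1):
  show("near end",onplane(W2,(339,159),z))
show("bl",onplane(W2,(320,150),.085)); show("br",onplane(W2,(358,150),.102));show("br far",onplane(W2,(359.5,32.5),.102))
show("bed near",onplane(W2,(310,117),.055));show("basefl",onplane(W2,(304,118),.012));show("ledge outer far",onplane(W2,(303,55),.012))
E
```

```text
collar [ 0.6112 -0.0296  0.1119] jig [-0.0776 -0.0083] 0.1119235331827337
collar s [ 0.6126 -0.0321  0.1308] jig [-0.0747 -0.0085] 0.13077007435634413
headtop s [ 0.607  -0.0267  0.1531] jig [-0.0824 -0.0101] 0.15307523283399208
bolt [ 0.7258 -0.1545 -0.0731] jig [0.09   0.0169] -0.07309114050109036
bush [ 0.6699 -0.0169  0.2001] jig [-0.0553  0.0475] 0.2000836820203962
near end [ 0.5196 -0.1242  0.09  ] jig [-0.0504 -0.1371] 0.08999999999999997
near end [ 0.5205 -0.1229  0.1   ] jig [-0.051  -0.1357] 0.09999999999999998
bl [ 0.5158 -0.1029  0.085 ] jig [-0.0702 -0.1284] 0.08500000000000002
br [ 0.5387 -0.1332  0.102 ] jig [-0.0323 -0.1263] 0.10199999999999998
br far [ 0.6268 -0.0714  0.102 ] jig [-0.0342 -0.0187] 0.10199999999999998
bed near [ 0.537  -0.0751  0.055 ] jig [-0.0814 -0.0952] 0.05499999999999999
basefl [ 0.5306 -0.0691  0.012 ] jig [-0.0899 -0.0973] 0.01200000000000001
ledge outer far [ 0.5904 -0.0282  0.012 ] jig [-0.0904 -0.0248] 0.01200000000000001
```

```bash
cat >> h.py <<'E'
yw=np.radians(34.5);O=np.array([.6615,-.0893,0])
JR=np.array([[np.sin(yw),np.cos(yw),0],[-np.cos(yw),np.sin(yw),0],[0,0,1.]])
def j2w(p): return O+JR@np.array(p)
def w2j(p): return JR.T@(np.array(p)-O)
E
python3 - <<'E'
from h import *
print(w2j(r.sense()["tcp_pos"]));go(j2w((-.052,-.168,.097)),Rz(34.5))
E
```

```text
[-0.07124469 -0.15498252  0.29973238]
xyz [-13.1, 19.2, 202.7] ang [0.001, -0.001, -0.007] |d| 204.0 deg 0.0
```

Request:
{"op": "move_arm", "data": {
  "series": [
    {"grip":0,"xyz":[-13,19,40],"angular":[0,0,-0.007]},
    {"grip":0,"xyz":[-13,19,203],"angular":[0,0,-0.007]},
    {"grip":0,"xyz":[-13,19,203],"angular":[0,0,-0.007]},
    {"grip":0,"xyz":[-13,19,203],"angular":[0,0,-0.007]},
    {"grip":0,"xyz":[-13,19,203],"angular":[0,0,-0.007]},
    {"grip":0,"xyz":[-13,19,203],"angular":[0,0,-0.007]},
    {"grip":0,"xyz":[0,19,203],"angular":[0,0,-0.007]},
    {"grip":0,"xyz":[8,19,203],"angular":[0,0,-0.007]},
    {"grip":0,"xyz":[16,19,203],"angular":[0,0,-0.007]},
    {"grip":0,"xyz":[24,19,203],"angular":[0,0,-0.007]}
  ]
}}

```text
time_s: 3.55
tcp_pos: [0.5246, -0.1214, 0.0975]
ee_rot: [[0.825, 0.565, 0.002], [0.565, -0.825, -0.0], [0.001, 0.001, -1.0]]
wrist_force: [-1.4, -1.2, 1.0]
gripper_width: 0.006
gripper_force: 0.9
```

Request:
{"op": "move_arm", "data": {
  "series": [
    {"grip":0,"xyz":[3,0,0],"angular":[0,0,0]},
    {"grip":0,"xyz":[6,0,0],"angular":[0,0,0]},
    {"grip":0,"xyz":[8,0,0],"angular":[0,0,0]},
    {"grip":0,"xyz":[8,0,0],"angular":[0,0,0]}
  ]
}}

```text
time_s: 3.95
tcp_pos: [0.5302, -0.1172, 0.0963]
ee_rot: [[0.825, 0.565, 0.0], [0.565, -0.825, 0.0], [0.0, 0.0, -1.0]]
wrist_force: [0.5, 0.3, 0.1]
gripper_width: 0.005
gripper_force: 0.2
```

```bash
python3 - <<'E'
from h import *
s=r.sense();print(w2j(s["tcp_pos"]),JR.T@s["wrist_force"])
E
```

```text
[-0.05137699 -0.12395425  0.09634769] [0.00774742 0.6071769  0.12668903]
```

Request:
{"op": "move_arm", "data": {
  "series": [
    {"grip":0,"xyz":[2,0,0],"angular":[0,0,0]},
    {"grip":0,"xyz":[4,0,0],"angular":[0,0,0]},
    {"grip":0,"xyz":[5,0,0],"angular":[0,0,0]},
    {"grip":0,"xyz":[6,0,0],"angular":[0,0,0]},
    {"grip":0,"xyz":[6,0,0],"angular":[0,0,0]}
  ]
}}

```text
time_s: 4.45
tcp_pos: [0.5334, -0.115, 0.0963]
ee_rot: [[0.825, 0.564, -0.004], [0.564, -0.825, -0.001], [-0.004, -0.001, -1.0]]
wrist_force: [-4.0, -4.5, 4.1]
gripper_width: 0.005
gripper_force: 3.3
```

Request:
{"op": "move_arm", "data": {
  "series": [
    {"grip":0,"xyz":[1,0,0],"angular":[0,0,0]},
    {"grip":0,"xyz":[2,0,0],"angular":[0,0,0]},
    {"grip":0,"xyz":[3,0,0],"angular":[0,0,0]},
    {"grip":0,"xyz":[3,0,0],"angular":[0,0,0]}
  ]
}}

```text
time_s: 4.85
tcp_pos: [0.5334, -0.1148, 0.0963]
ee_rot: [[0.826, 0.564, -0.01], [0.564, -0.826, -0.003], [-0.01, -0.003, -1.0]]
wrist_force: [-8.6, -10.9, 7.1]
gripper_width: 0.003
gripper_force: 6.6
```

Request:
{"op": "move_arm", "data": {
  "series": [
    {"grip":0,"xyz":[-10,0,0],"angular":[0,0,0]},
    {"grip":0,"xyz":[-40,0,0],"angular":[0,0,0]},
    {"grip":0.6,"xyz":[-50,-10,-50],"angular":[0,0,0]},
    {"grip":0.6,"xyz":[-50,-30,-100],"angular":[0,0,0.15]},
    {"grip":0.6,"xyz":[-50,-60,-150],"angular":[0,0,0.3]},
    {"grip":0.6,"xyz":[-50,-100,-180],"angular":[0,0,0.45]},
    {"grip":0.6,"xyz":[-30,-140,-190],"angular":[0,0,0.6]},
    {"grip":0.6,"xyz":[0,-180,-190],"angular":[0,0,0.75]},
    {"grip":0.6,"xyz":[30,-220,-190],"angular":[0,0,0.9]},
    {"grip":0.6,"xyz":[60,-260,-190],"angular":[0,0,1.05]}
  ]
}}

```text
time_s: 5.85
tcp_pos: [0.4394, 0.1011, 0.2869]
ee_rot: [[0.937, -0.35, 0.003], [-0.35, -0.937, 0.003], [0.002, -0.004, -1.0]]
wrist_force: [1.0, 0.1, 0.2]
gripper_width: 0.581
gripper_force: 0.0
```

```bash
python3 - <<'E'
from h import *
s=r.sense();print(s["joints"].round(1));go((.552,.366,.22),Rz(-88.4))
E
```

```text
[ 33.7   2.9 -18.8  -0.  -68.   35.8]
xyz [12.5, -287.3, 68.0] ang [-0.005, 0.001, 1.185] |d| 295.0 deg 68.0
```

Request:
{"op": "move_arm", "data": {
  "series": [
    {"grip":0.6,"xyz":[12,-280,68],"angular":[0,0,1.185]},
    {"grip":0.6,"xyz":[12,-280,68],"angular":[0,0,1.185]},
    {"grip":0.6,"xyz":[12,-280,68],"angular":[0,0,1.185]},
    {"grip":0.6,"xyz":[12,-280,68],"angular":[0,0,1.185]},
    {"grip":0.6,"xyz":[12,-280,68],"angular":[0,0,1.185]},
    {"grip":0.6,"xyz":[12,-280,68],"angular":[0,0,1.185]},
    {"grip":0.6,"xyz":[12,-280,68],"angular":[0,0,1.185]},
    {"grip":0.6,"xyz":[12,-280,68],"angular":[0,0,1.185]},
    {"grip":0.6,"xyz":[12,-280,68],"angular":[0,0,1.185]},
    {"grip":0.6,"xyz":[12,-280,68],"angular":[0,0,1.185]}
  ]
}}

```text
time_s: 6.85
tcp_pos: [0.5475, 0.3579, 0.218]
ee_rot: [[0.036, -0.999, 0.0], [-0.999, -0.036, 0.001], [-0.001, -0.0, -1.0]]
wrist_force: [0.3, -0.2, 1.0]
gripper_width: 0.6
gripper_force: 0.0
```

```bash
python3 - <<'E'
from h import *
s=r.sense();print(s["joints"].round(1),s["tcp_pos"])
C=cam("wrist");np.savez("w3.npz",K=C[1],R=C[2],t=C[3]);cv2.imwrite("pics/w3.png",C[0][:,:,::-1])
E
```

```text
[ 47.3  26.    2.4  -0.  -66.3 -45.2] [0.54749669 0.35787874 0.21796017]
```

View pics/w3.png

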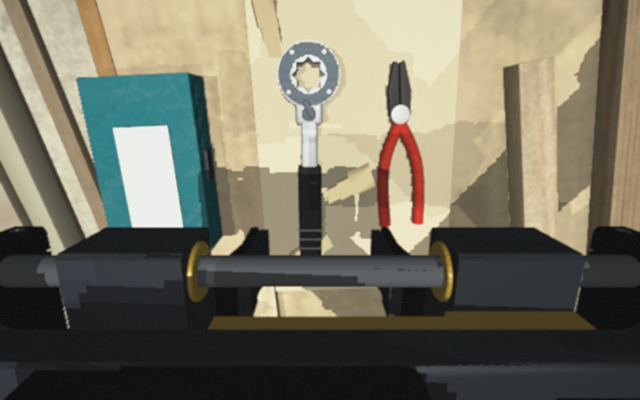

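```bash
python3 - <<'E'
from h import *
L=lambda f:(None,)+tuple(np.load(f)[k] for k in "KRt")
W=L("w3.npz")
b=onplane(W,(308.5,73.5),.034);h=onplane(W,(310.5,215),.029);h2=onplane(W,(309.5,150),.03)
d=h-b;y=np.degrees(np.arctan2(d[1],d[0]));print(b,h,h2,y)
u=np.array([np.cos(np.radians(y)),np.sin(np.radians(y))]);g=b[:2]+.115*u;print("grip",g)
go((g[0],g[1],.0285),Rz(y-180))
E
```

```text
[0.56066245 0.25859831 0.034     ] [0.55493142 0.39425743 0.029     ] [0.55785243 0.32800538 0.03      ] 92.41906737559758
grip [0.55580851 0.37349583]
xyz [-15.3, -8.7, 189.7] ang [-0.001, 0.001, -0.007] |d| 190.0 deg 0.0
```

Request:
{"op": "move_arm", "data": {
  "series": [
    {"grip":0.6,"xyz":[2.5,-8.7,50],"angular":[0,0,-0.007]},
    {"grip":0.6,"xyz":[2.5,-8.7,100],"angular":[0,0,-0.007]},
    {"grip":0.6,"xyz":[2.5,-8.7,150],"angular":[0,0,-0.007]},
    {"grip":0.6,"xyz":[2.5,-8.7,170],"angular":[0,0,-0.007]},
    {"grip":0.6,"xyz":[2.5,-8.7,178],"angular":[0,0,-0.007]},
    {"grip":0.6,"xyz":[2.5,-8.7,178],"angular":[0,0,-0.007]}
  ]
}}

```text
time_s: 7.5
tcp_pos: [0.5563, 0.3551, 0.0401]
ee_rot: [[0.041, -0.999, -0.0], [-0.999, -0.041, -0.0], [0.0, 0.0, -1.0]]
wrist_force: [0.4, 0.1, -0.0]
gripper_width: 0.603
gripper_force: 0.0
```

Request:
{"op": "move_arm", "data": {
  "series": [
    {"grip":0.2,"xyz":[0,0,0],"angular":[0,0,0]},
    {"grip":0.2,"xyz":[0,0,0],"angular":[0,0,0]},
    {"grip":0.1,"xyz":[0,0,0],"angular":[0,0,0]},
    {"grip":0.0,"xyz":[0,0,0],"angular":[0,0,0]},
    {"grip":0.0,"xyz":[0,0,0],"angular":[0,0,0]},
    {"grip":0.0,"xyz":[0,0,0],"angular":[0,0,0]}
  ]
}}

```text
time_s: 8.1
tcp_pos: [0.5568, 0.3557, 0.0407]
ee_rot: [[0.041, -0.999, 0.001], [-0.999, -0.041, 0.001], [-0.001, -0.001, -1.0]]
wrist_force: [-0.1, -0.4, 2.3]
gripper_width: 0.273
gripper_force: 30.0
```

```bash
cat >> h.py <<'E'
a=JR@np.array([-.5,0,np.sqrt(.75)]);u=JR@np.array([np.sqrt(.75),0,.5]);ey=JR[:,1]
S0=(-.0742,-.009,.133);PITCH=2.;B=np.array([.098,0,.0277])
def pose(th,h=0,S=None,pitch=None):
    "tool pose with the bore h m over the collar, handle th deg clockwise from jig -y"
    S=j2w(S0) if S is None else S;p=np.radians(PITCH if pitch is None else pitch);c,s=np.cos(p),np.sin(p)
    Rwt=np.array([[-c,0,-s],[0,1,0],[s,0,-c]])
    t=np.radians(th);hx=-np.cos(t)*ey-np.sin(t)*u
    Rw=np.c_[hx,np.cross(a,hx),a];R=Rw@Rwt.T
    return S+a*h-R@B,R
E
python3 - <<'E'
from h import *
R0=np.array(r.sense()["ee_rot"])
go((.50,.20,.30),Rz(-26));p,R=pose(0,.12);print(p,R.round(3));go(p,R);p,R=pose(0,.05);print(p)
E
```

```text
xyz [153.0, 62.7, -259.6] ang [-0.002, -0.0, -1.076] |d| 308.0 deg 62.0
[ 0.48934413 -0.02590985  0.26385928] [[ 0.834  0.491  0.254]
 [ 0.552 -0.714 -0.432]
 [-0.03   0.5   -0.865]]
xyz [378.3, 82.6, -223.6] ang [-0.344, 0.534, -2.066] |d| 447.0 deg 124.0
[ 0.50916835 -0.05475427  0.2032375 ]
```

Request:
{"op": "move_arm", "data": {
  "series": [
    {"grip":0,"xyz":[0,0,-15],"angular":[0,0,0]},
    {"grip":0,"xyz":[0,0,-45],"angular":[0,0,0]},
    {"grip":0,"xyz":[0,0,-85],"angular":[0,0,-0.1]},
    {"grip":0,"xyz":[15,5,-125],"angular":[0,0,-0.22]},
    {"grip":0,"xyz":[35,15,-165],"angular":[0,0,-0.35]},
    {"grip":0,"xyz":[60,25,-205],"angular":[0,0,-0.49]},
    {"grip":0,"xyz":[85,35,-240],"angular":[0,0,-0.63]},
    {"grip":0,"xyz":[110,45,-260],"angular":[0,0,-0.77]},
    {"grip":0,"xyz":[132,55,-260],"angular":[0,0,-0.91]},
    {"grip":0,"xyz":[153,63,-260],"angular":[0,0,-1.05]}
  ]
}}

```text
time_s: 9.1
tcp_pos: [0.4978, 0.1985, 0.3008]
ee_rot: [[0.889, -0.458, -0.001], [-0.458, -0.889, 0.001], [-0.001, -0.0, -1.0]]
wrist_force: [0.1, 0.1, -2.7]
gripper_width: 0.272
gripper_force: 30.0
```

```bash
python3 - <<'E'
from h import *
s=r.sense();print(s["joints"].round(1),s["wrist_force"])
p,R=pose(0,.12);go(p,R)
E
```

```text
[ 39.   11.3  -6.9  -0.1 -71.8  23.7] [ 0.07803886  0.13857266 -2.69331523]
xyz [95.3, 203.4, 36.7] ang [-0.491, 0.252, -1.043] |d| 228.0 deg 68.0
```

Request:
{"op": "move_arm", "data": {
  "series": [
    {"grip":0,"xyz":[9,20,3],"angular":[-0.049,0.025,-0.104]},
    {"grip":0,"xyz":[19,41,7],"angular":[-0.098,0.05,-0.209]},
    {"grip":0,"xyz":[29,61,11],"angular":[-0.147,0.076,-0.313]},
    {"grip":0,"xyz":[38,81,15],"angular":[-0.196,0.101,-0.417]},
    {"grip":0,"xyz":[48,102,18],"angular":[-0.245,0.126,-0.521]},
    {"grip":0,"xyz":[57,122,22],"angular":[-0.295,0.151,-0.626]},
    {"grip":0,"xyz":[67,142,26],"angular":[-0.344,0.176,-0.73]},
    {"grip":0,"xyz":[76,163,29],"angular":[-0.393,0.202,-0.834]},
    {"grip":0,"xyz":[86,183,33],"angular":[-0.442,0.227,-0.939]},
    {"grip":0,"xyz":[95,203,37],"angular":[-0.491,0.252,-1.043]}
  ]
}}

```text
time_s: 10.1
tcp_pos: [0.4888, -0.025, 0.2626]
ee_rot: [[0.834, 0.49, 0.253], [0.55, -0.713, -0.435], [-0.032, 0.502, -0.864]]
wrist_force: [0.3, -1.1, -3.1]
gripper_width: 0.263
gripper_force: 30.0
```

```bash
python3 - <<'E'
from h import *
s=r.sense();print(s["joints"].round(1),s["wrist_force"])
p,R=pose(0,.045);go(p,R)
E
```

```text
[ 30.    3.6 -40.   38.9 -53.3  68.2] [ 0.33286216 -1.0555227  -3.11942983]
xyz [2.8, 1.3, 74.4] ang [0.003, 0.003, -0.0] |d| 74.0 deg 0.0
```

Request:
{"op": "move_arm", "data": {
  "series": [
    {"grip":0,"xyz":[1,1,25],"angular":[0.003,0.003,0]},
    {"grip":0,"xyz":[2,1,50],"angular":[0.003,0.003,0]},
    {"grip":0,"xyz":[2.8,1.3,68],"angular":[0.003,0.003,0]},
    {"grip":0,"xyz":[2.8,1.3,74],"angular":[0.003,0.003,0]},
    {"grip":0,"xyz":[2.8,1.3,74],"angular":[0.003,0.003,0]}
  ]
}}

```text
time_s: 10.6
tcp_pos: [0.5106, -0.0564, 0.199]
ee_rot: [[0.836, 0.487, 0.252], [0.548, -0.717, -0.432], [-0.03, 0.499, -0.866]]
wrist_force: [-1.1, 0.3, -3.1]
gripper_width: 0.279
gripper_force: 30.0
```

```bash
python3 - <<'E'
from h import *
s=r.sense();print(s["tcp_pos"])
C=cam("wrist");np.savez("w4.npz",K=C[1],R=C[2],t=C[3]);im=C[0][:,:,::-1].copy();cv2.imwrite("pics/w4.png",im)
M=s["ee_rot"];q=lambda X:proj(C,[s["tcp_pos"]+M@np.array(X)])[0]
print("bore under/top px",q(B),q(B+[-.0008,0,-.022]),"model head foot/top",proj(C,[j2w(S0),j2w(S0)+a*.019]))
x0,y0=220,0;w,h=200,150
o=cv2.resize(im[y0:y0+h,x0:x0+w],None,fx=4,fy=4,interpolation=cv2.INTER_CUBIC)
for x in range(x0,x0+w,20): cv2.putText(o,str(x),((x-x0)*4,8),0,.3,(0,0,255),1)
for y in range(y0,y0+h,20): cv2.putText(o,str(y),(0,(y-y0)*4+3),0,.3,(0,0,255),1)
cv2.imwrite("pics/c4.png",o)
E
```

```text
[ 0.51062717 -0.05641166  0.19898508]
bore under/top px [318.98376127  43.70106324] [318.88433378  35.29205667] model head foot/top [[318.94528645  55.59256666]
 [318.82817835  51.44277677]]
```

View pics/c4.png

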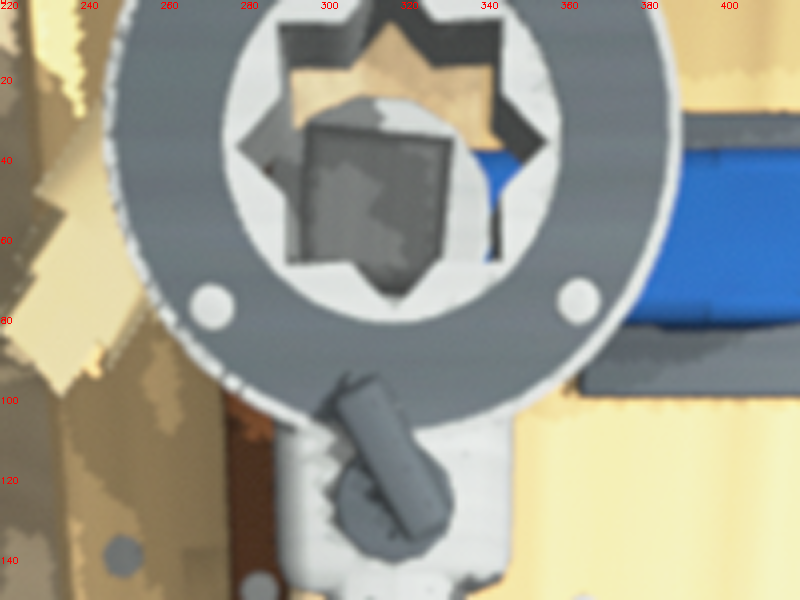

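```bash
python3 - <<'E'
from h import *
np.set_printoptions(precision=4,suppress=True)
s=r.sense();M=np.array(s["ee_rot"]);T=np.eye(4);T[:3,:3]=M;T[:3,3]=s["tcp_pos"]
H=np.array(r.capture("wrist")["hand_eye"]);K=np.load("w4.npz")["K"]
def ray(uv,z):
    d=H[:3,:3]@np.linalg.inv(K)@[uv[0],uv[1],1];o=H[:3,3];return o+d*(z-o[2])/d[2]
print("bore top",ray((318.2,35.5),.0277-.022),"head mid",ray((314,49.7),.0592),"collar",ray((316.5,50.8),.0727))
p,R=pose(0,.045);print(M.T@(s["tcp_pos"]-p)*1000)
E
```

```text
bore top [ 0.0971 -0.0003  0.0057] head mid [ 0.1005 -0.0028  0.0592] collar [ 0.1021 -0.0015  0.0727]
[ 1.1148  0.0455 -1.0853]
```

```bash
python3 - <<'E'
from h import *
s=r.sense();M=np.array(s["ee_rot"])
p0,R0=pose(0,.045);S=s["tcp_pos"]+M@np.array([.1013,-.0024,.0277+.045])
print(S,w2j(S))
sx=f"S0=tuple({np.round(w2j(S),4).tolist()})\n";open("h.py","a").write(sx)
exec(sx);import h;h.S0=S0
p,R=pose(5,.024);go(p,R);p,R=pose(5,.0);go(p,R)
E
```

```text
[ 0.61367106 -0.02929823  0.13348539] [-0.07653964 -0.0054317   0.13348539]
xyz [2.9, -10.4, 20.9] ang [0.002, -0.001, 0.082] |d| 23.0 deg 5.0
xyz [3.7, -10.4, 44.9] ang [0.002, -0.001, 0.082] |d| 46.0 deg 5.0
```

Request:
{"op": "move_arm", "data": {
  "series": [
    {"grip":0,"xyz":[2.5,-6,6],"angular":[0,0,0.05]},
    {"grip":0,"xyz":[2.9,-10.4,14],"angular":[0.002,0,0.087]},
    {"grip":0,"xyz":[2.9,-10.4,21],"angular":[0.002,0,0.087]},
    {"grip":0,"xyz":[2.9,-10.4,21],"angular":[0.002,0,0.087]}
  ]
}}

```text
time_s: 11.1
tcp_pos: [0.514, -0.0557, 0.176]
ee_rot: [[0.874, 0.414, 0.253], [0.485, -0.762, -0.429], [0.015, 0.498, -0.867]]
wrist_force: [0.2, -0.1, -3.2]
gripper_width: 0.269
gripper_force: 30.0
```

```bash
python3 - <<'E'
from h import *
s=r.sense();print(s["wrist_force"])
p,R=pose(5,.0);go(p,R)
im=cam("wrist")[0][:,:,::-1].copy()
x0,y0=240,0;w,h=160,110
o=cv2.resize(im[y0:y0+h,x0:x0+w],None,fx=5,fy=5,interpolation=cv2.INTER_CUBIC)
for x in range(x0,x0+w,20): cv2.putText(o,str(x),((x-x0)*5,8),0,.3,(0,0,255),1)
for y in range(y0,y0+h,20): cv2.putText(o,str(y),(0,(y-y0)*5+3),0,.3,(0,0,255),1)
cv2.imwrite("pics/c5.png",o)
E
```

```text
[ 0.2028056  -0.0710769  -3.17907472]
xyz [1.3, 0.3, 23.1] ang [-0.0, -0.0, -0.003] |d| 23.0 deg 0.0
```

View pics/c5.png

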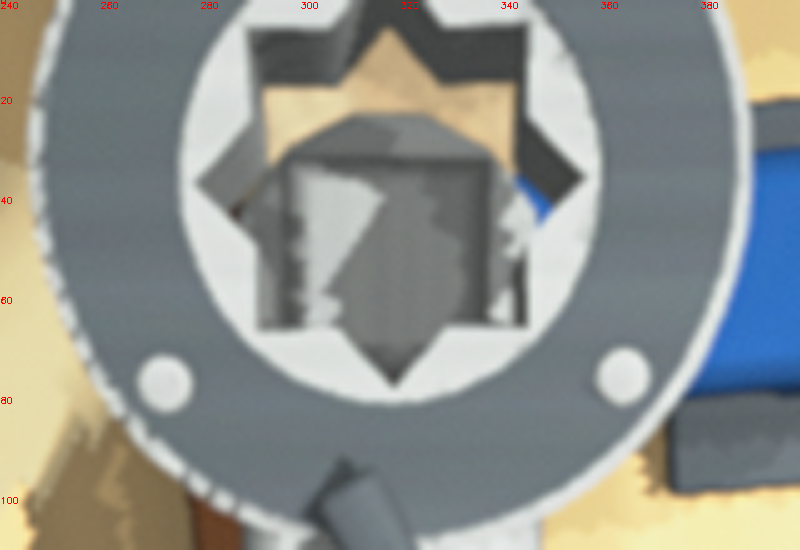

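```bash
python3 - <<'E'
from h import *
np.set_printoptions(precision=4,suppress=True)
H=np.array(r.capture("wrist")["hand_eye"]);K=np.load("w4.npz")["K"]
def ray(uv,z):
    d=H[:3,:3]@np.linalg.inv(K)@[uv[0],uv[1],1];o=H[:3,3];return o+d*(z-o[2])/d[2]
print("bore top",ray((317.7,41),.0057),ray((317.7,35.5),.0057))
# predicted front edge of the head's 20 mm square: x centre +10
for z in(.035,.038,.041): print(z,"front edge",ray((318,32),z),"l/r",ray((298,40),z)[1],ray((338,40),z)[1])
E
```

```text
bore top [ 0.0951 -0.0005  0.0057] [ 0.0971 -0.0005  0.0057]
0.035 front edge [ 0.1044 -0.0005  0.035 ] l/r -0.010011870047491815 0.009036752421594747
0.038 front edge [ 0.105  -0.0005  0.038 ] l/r -0.010189848449480454 0.009187492092467286
0.041 front edge [ 0.1057 -0.0005  0.041 ] l/r -0.010367826851469093 0.009338231763339824
```

Request:
{"op": "move_arm", "data": {
  "series": [
    {"grip":0,"xyz":[-1.6,0.2,4],"angular":[0,0,0]},
    {"grip":0,"xyz":[-1.5,0.2,8],"angular":[0,0,0]},
    {"grip":0,"xyz":[-1.4,0.2,11],"angular":[0,0,0]},
    {"grip":0,"xyz":[-1.3,0.2,14],"angular":[0,0,0]},
    {"grip":0,"xyz":[-1.3,0.2,14],"angular":[0,0,0]}
  ]
}}

```text
time_s: 11.7
tcp_pos: [0.5164, -0.0628, 0.1635]
ee_rot: [[0.875, 0.413, 0.252], [0.484, -0.762, -0.429], [0.015, 0.498, -0.867]]
wrist_force: [-0.1, 0.3, -4.0]
gripper_width: 0.273
gripper_force: 30.0
```

```bash
python3 - <<'E'
from h import *
s=r.sense();print(np.array(s["ee_rot"]).T@s["wrist_force"],s["moment"])
p,R=pose(5,.0);go(p,R)
E
```

```text
[-0.04773891 -2.23160265  3.28952699] [1.19720837e+00 9.13276671e-01 3.95697367e-04]
xyz [2.9, 0.2, 8.6] ang [-0.0, 0.001, -0.004] |d| 9.0 deg 0.0
```

Request:
{"op": "move_arm", "data": {
  "series": [
    {"grip":0,"xyz":[0.1,0,3],"angular":[0,0,0]},
    {"grip":0,"xyz":[0.2,0,6],"angular":[0,0,0]},
    {"grip":0,"xyz":[0.3,0,9],"angular":[0,0,0]},
    {"grip":0,"xyz":[0.3,0,9],"angular":[0,0,0]}
  ]
}}

```text
time_s: 12.1
tcp_pos: [0.519, -0.0664, 0.1557]
ee_rot: [[0.875, 0.414, 0.252], [0.484, -0.762, -0.429], [0.015, 0.498, -0.867]]
wrist_force: [-0.2, 0.3, -2.8]
gripper_width: 0.271
gripper_force: 30.0
```

```bash
python3 - <<'E'
from h import *
s=r.sense();print(np.array(s["ee_rot"]).T@s["wrist_force"],s["moment"])
p,R=pose(5,.0);go(p,R)
E
```

```text
[-0.05758361 -1.68092189  2.23076767] [ 1.17778978  1.02703402 -0.10998793]
xyz [2.5, 0.2, -0.4] ang [-0.001, 0.001, -0.004] |d| 3.0 deg 0.0
```

Slight contact change; continue down gently.

Request:
{"op": "move_arm", "data": {
  "series": [
    {"grip":0,"xyz":[0.1,0,2],"angular":[0,0,0]},
    {"grip":0,"xyz":[0.1,0,4],"angular":[0,0,0]},
    {"grip":0,"xyz":[0.1,0,4],"angular":[0,0,0]}
  ]
}}

```text
time_s: 12.4
tcp_pos: [0.52, -0.0679, 0.1527]
ee_rot: [[0.875, 0.413, 0.253], [0.484, -0.762, -0.429], [0.015, 0.498, -0.867]]
wrist_force: [-4.8, 0.9, -0.4]
gripper_width: 0.273
gripper_force: 30.0
```

```bash
python3 - <<'E'
from h import *
s=r.sense();print(np.array(s["ee_rot"]).T@s["wrist_force"],s["moment"])
p,R=pose(5,.0);go(p,R)
C=cam("wrist");im=C[0][:,:,::-1].copy();cv2.imwrite("pics/w6.png",im)
x0,y0=240,0;w,h=160,110
o=cv2.resize(im[y0:y0+h,x0:x0+w],None,fx=5,fy=5,interpolation=cv2.INTER_CUBIC)
cv2.imwrite("pics/c6.png",o)
E
```

```text
[-3.72011238 -2.87746547 -1.27761179] [ 1.11579037  1.56505041 -0.26353224]
xyz [2.4, 0.1, -3.9] ang [-0.0, -0.0, -0.004] |d| 5.0 deg 0.0
```

View pics/c6.png

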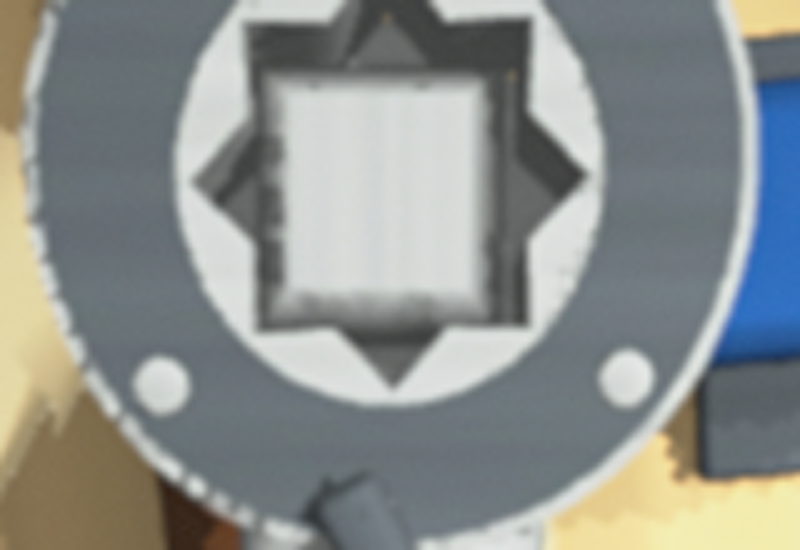

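Request:
{"op": "move_arm", "data": {
  "series": [
    {"grip":0,"xyz":[-1,0,1],"angular":[0,0,0]},
    {"grip":0,"xyz":[-1,0,2],"angular":[0,0,0]},
    {"grip":0,"xyz":[-1,0,2],"angular":[0,0,0]}
  ]
}}

```text
time_s: 12.75
tcp_pos: [0.5202, -0.0688, 0.1512]
ee_rot: [[0.874, 0.413, 0.254], [0.485, -0.762, -0.428], [0.017, 0.498, -0.867]]
wrist_force: [-3.7, 1.9, 0.2]
gripper_width: 0.274
gripper_force: 30.0
```

```bash
python3 - <<'E'
from h import *
s=r.sense();print(np.array(s["ee_rot"]).T@s["wrist_force"],s["moment"])
p,R=pose(5,.0);go(p,R)
E
```

```text
[-2.35169326 -2.84082391 -1.95766715] [ 1.31481967  1.1811154  -0.12274065]
xyz [2.6, 0.1, -5.6] ang [-0.0, -0.002, -0.004] |d| 6.0 deg 0.0
```

Request:
{"op": "move_arm", "data": {
  "series": [
    {"grip":0,"xyz":[0,0,1.5],"angular":[0,0,0]},
    {"grip":0,"xyz":[0,0,3],"angular":[0,0,0]},
    {"grip":0,"xyz":[0,0,3],"angular":[0,0,0]}
  ]
}}

```text
time_s: 13.05
tcp_pos: [0.5209, -0.0703, 0.1484]
ee_rot: [[0.875, 0.413, 0.253], [0.485, -0.762, -0.429], [0.016, 0.498, -0.867]]
wrist_force: [-2.7, 1.5, 0.9]
gripper_width: 0.272
gripper_force: 30.0
```

```bash
python3 - <<'E'
from h import *
s=r.sense();print(np.array(s["ee_rot"]).T@s["wrist_force"],s["moment"])
p,R=pose(5,.0);go(p,R)
C=cam("wrist");im=C[0][:,:,::-1].copy();cv2.imwrite("pics/w7.png",im)
# compare bright square size
g=cv2.cvtColor(im,cv2.COLOR_BGR2GRAY);print(g[38,285:350].tolist());print(g[0:75,316].tolist())
E
```

```text
[-1.64451658 -1.81613358 -2.11279164] [ 1.33938972  1.08763808 -0.01877406]
xyz [2.8, 0.1, -8.9] ang [-0.0, -0.001, -0.004] |d| 9.0 deg 0.0
[103, 102, 103, 103, 99, 86, 78, 85, 96, 105, 126, 168, 200, 213, 215, 215, 214, 213, 212, 214, 215, 216, 216, 218, 217, 216, 215, 214, 213, 211, 212, 214, 215, 216, 216, 214, 215, 215, 216, 217, 217, 217, 216, 215, 216, 216, 216, 218, 217, 210, 192, 172, 151, 130, 107, 90, 89, 99, 104, 103, 103, 103, 103, 104, 103]
[97, 101, 105, 104, 105, 106, 103, 97, 89, 97, 121, 148, 174, 196, 212, 214, 212, 213, 212, 212, 212, 213, 212, 213, 213, 213, 213, 213, 212, 212, 212, 213, 213, 212, 213, 212, 213, 213, 214, 213, 213, 213, 213, 213, 213, 213, 212, 213, 213, 214, 213, 214, 214, 212, 203, 190, 176, 166, 154, 141, 127, 111, 96, 82, 73, 69, 77, 93, 100, 102, 103, 112, 117, 113, 106]
```

Request:
{"op": "move_arm", "data": {
  "series": [
    {"grip":0,"xyz":[-0.3,0,1.5],"angular":[0,0,0]},
    {"grip":0,"xyz":[-0.5,0,3],"angular":[0,0,0]},
    {"grip":0,"xyz":[-0.5,0,4],"angular":[0,0,0]},
    {"grip":0,"xyz":[-0.5,0,4],"angular":[0,0,0]}
  ]
}}

```text
time_s: 13.5
tcp_pos: [0.5216, -0.0721, 0.145]
ee_rot: [[0.874, 0.413, 0.254], [0.485, -0.762, -0.428], [0.016, 0.498, -0.867]]
wrist_force: [-1.7, 2.4, 0.0]
gripper_width: 0.275
gripper_force: 30.0
```

```bash
python3 - <<'E'
from h import *
s=r.sense();print(np.array(s["ee_rot"]).T@s["wrist_force"],s["moment"])
p,R=pose(5,.0);go(p,R)
C=cam("wrist");im=C[0][:,:,::-1].copy();cv2.imwrite("pics/w8.png",im)
g=cv2.cvtColor(im,cv2.COLOR_BGR2GRAY);print(g[38,285:350].tolist())
E
```

```text
[-0.29413674 -2.55619034 -1.48328765] [1.53394274 0.79725988 0.200252  ]
xyz [3.1, 0.1, -12.8] ang [-0.0, -0.001, -0.004] |d| 13.0 deg 0.0
[101, 101, 102, 99, 91, 82, 86, 101, 118, 139, 172, 200, 211, 214, 215, 215, 214, 212, 213, 214, 214, 216, 217, 217, 216, 216, 215, 212, 212, 211, 212, 213, 215, 216, 215, 214, 214, 215, 216, 216, 217, 218, 216, 216, 215, 216, 217, 217, 218, 215, 200, 180, 160, 140, 119, 97, 87, 92, 100, 103, 102, 102, 102, 102, 101]
```

```bash
python3 - <<'E'
import cv2,numpy as np
from h import cam
im=[cv2.imread(f"pics/w{i}.png")[0:190,220:420] for i in(6,8)]
o=np.hstack([cv2.resize(i,(400,380),interpolation=cv2.INTER_CUBIC) for i in im])
A=cam("scene")[0][:,:,::-1];B=cam("side")[0][:,:,::-1]
p=np.hstack([cv2.resize(A[150:260,330:450],(240,220)),cv2.resize(B[140:250,250:400],(300,220)),np.zeros((220,260,3),np.uint8)])
cv2.imwrite("pics/c8.png",np.vstack([o,p]))
E
```

```text
(no output)
```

View pics/c8.png

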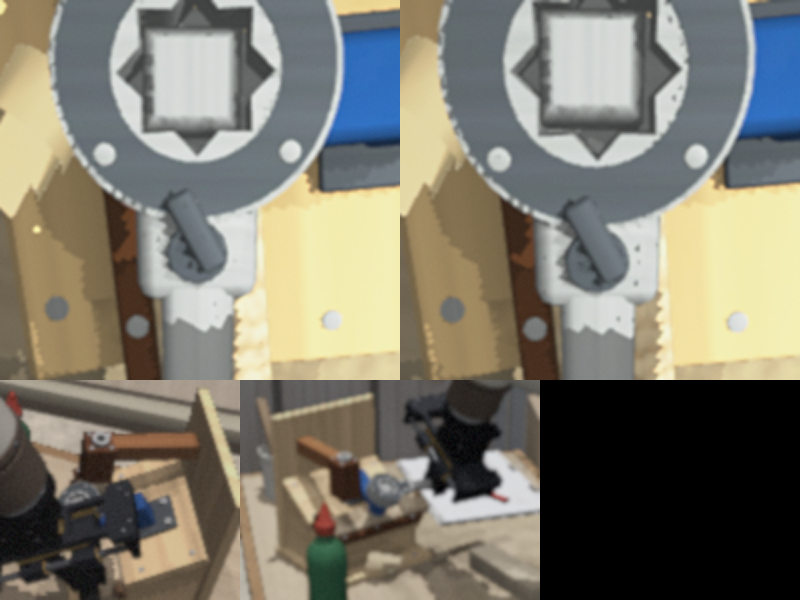

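```bash
cat >> h.py <<'E'
_p,_R=pose(5,0);S1=j2w(S0)+_R@np.array([-.0030,-.0001,.0039])
PITCH=6.7;B=np.array([.0985,0,.0197])
def wp(th,sink=0): return pose(th,-sink,S1)
def cur():
    s=r.sense();M=np.array(s["ee_rot"]);hx=-(M[:,0]-a*(M[:,0]@a));th=np.degrees(np.arctan2(-hx@u,-hx@ey))
    F=np.array(s["wrist_force"]);tq=-(np.array(s["moment"])+np.cross(s["tcp_pos"]-S1,F))@a
    print("th",round(th,1),"tq",round(tq,2),"F",(M.T@F).round(1),"j",s["joints"].round(0))
def rows(ths,sinks,grip=0):
    import json
    s=r.sense();M=np.array(s["ee_rot"]);o=[]
    for t,k in zip(ths,sinks):
        p,R=wp(t,k);d=M.T@(p-s["tcp_pos"])*1000;w=Ro.from_matrix(M.T@R).as_rotvec()
        o.append({"grip":grip,"xyz":d.round(1).tolist(),"angular":w.round(3).tolist()})
    print(json.dumps(o))
E
python3 - <<'E'
from h import *
cur();rows([5],[0]);rows(np.linspace(10,80,10),[0]*10)
E
```

```text
th 5.2 tq 0.16 F [ 0.1 -2.5 -0.8] j [ 16.  14. -50.  62. -33.  48.]
[{"grip": 0, "xyz": [1.6, 0.1, -8.8], "angular": [-0.001, -0.083, -0.004]}]
[{"grip": 0, "xyz": [1.9, -8.3, -8.9], "angular": [0.006, -0.083, 0.083]}, {"grip": 0, "xyz": [3.9, -21.1, -8.9], "angular": [0.016, -0.083, 0.218]}, {"grip": 0, "xyz": [7.5, -33.5, -9.0], "angular": [0.026, -0.082, 0.354]}, {"grip": 0, "xyz": [12.8, -45.3, -9.2], "angular": [0.037, -0.082, 0.489]}, {"grip": 0, "xyz": [19.7, -56.3, -9.4], "angular": [0.047, -0.08, 0.625]}, {"grip": 0, "xyz": [28.0, -66.3, -9.7], "angular": [0.057, -0.079, 0.76]}, {"grip": 0, "xyz": [37.5, -75.0, -10.0], "angular": [0.067, -0.077, 0.895]}, {"grip": 0, "xyz": [48.2, -82.4, -10.4], "angular": [0.077, -0.076, 1.031]}, {"grip": 0, "xyz": [59.7, -88.3, -10.8], "angular": [0.088, -0.073, 1.166]}, {"grip": 0, "xyz": [72.0, -92.5, -11.2], "angular": [0.098, -0.071, 1.302]}]
```

Request:
{"op": "move_arm", "data": {
  "series": [
    {"grip":0,"xyz":[0.6,0,-3],"angular":[0,-0.028,0]},
    {"grip":0,"xyz":[1.1,0,-6],"angular":[0,-0.056,0]},
    {"grip":0,"xyz":[1.6,0,-8.8],"angular":[0,-0.083,-0.004]},
    {"grip":0,"xyz":[1.6,0,-8.8],"angular":[0,-0.083,-0.004]}
  ]
}}

```text
time_s: 14.05
tcp_pos: [0.5208, -0.0674, 0.1524]
ee_rot: [[0.891, 0.416, 0.179], [0.45, -0.761, -0.468], [-0.059, 0.498, -0.865]]
wrist_force: [-0.0, 0.3, -3.4]
gripper_width: 0.273
gripper_force: 30.0
```

```bash
python3 - <<'E'
from h import *
cur();rows(np.linspace(10,45,6),[0]*6)
C=cam("wrist");cv2.imwrite("pics/w9.png",C[0][:,:,::-1])
im=cv2.cvtColor(C[0],cv2.COLOR_RGB2GRAY)
print(im[38,285:350:2].tolist(), im[38,230:262].tolist(),im[38,375:405].tolist())
E
```

```text
th 5.0 tq 0.31 F [ 0.3 -1.9  2.8] j [ 20.  16. -45.  50. -41.  55.]
[{"grip": 0, "xyz": [0.2, -8.0, -0.3], "angular": [0.01, 0.001, 0.086]}, {"grip": 0, "xyz": [1.9, -19.6, -0.5], "angular": [0.024, 0.001, 0.207]}, {"grip": 0, "xyz": [5.0, -30.8, -0.8], "angular": [0.038, 0.001, 0.329]}, {"grip": 0, "xyz": [9.4, -41.6, -1.4], "angular": [0.053, 0.001, 0.45]}, {"grip": 0, "xyz": [15.1, -51.8, -2.0], "angular": [0.067, 0.001, 0.571]}, {"grip": 0, "xyz": [22.0, -61.1, -2.8], "angular": [0.081, 0.001, 0.693]}]
[97, 96, 97, 81, 83, 106, 176, 209, 211, 208, 211, 212, 215, 213, 210, 208, 208, 212, 211, 209, 213, 214, 213, 212, 214, 213, 184, 146, 108, 87, 98, 97, 98] [208, 210, 210, 210, 211, 211, 213, 212, 213, 210, 208, 203, 184, 150, 118, 109, 108, 109, 109, 109, 108, 110, 108, 109, 109, 109, 109, 109, 109, 110, 109, 110] [116, 116, 116, 117, 117, 118, 118, 117, 117, 117, 117, 118, 116, 118, 117, 117, 120, 148, 193, 216, 204, 154, 109, 98, 98, 100, 100, 101, 100, 100]
```

Request:
{"op": "move_arm", "data": {
  "series": [
    {"grip":0,"xyz":[0.2,-8,0.2],"angular":[0.01,0.001,0.086]},
    {"grip":0,"xyz":[1.9,-19.6,0],"angular":[0.024,0.001,0.207]},
    {"grip":0,"xyz":[5,-30.8,-0.3],"angular":[0.038,0.001,0.329]},
    {"grip":0,"xyz":[9.4,-41.6,-0.8],"angular":[0.053,0.001,0.45]},
    {"grip":0,"xyz":[15.1,-51.8,-1.4],"angular":[0.067,0.001,0.571]},
    {"grip":0,"xyz":[22,-61.1,-2.2],"angular":[0.081,0.001,0.693]}
  ]
}}

```text
time_s: 14.7
tcp_pos: [0.5134, -0.0105, 0.1222]
ee_rot: [[0.956, -0.239, 0.172], [-0.154, -0.905, -0.397], [0.251, 0.353, -0.901]]
wrist_force: [-0.6, 0.3, -2.9]
gripper_width: 0.273
gripper_force: 30.1
```

```bash
python3 - <<'E'
from h import *
cur();rows(np.linspace(50,80,5),[.0007]*5)
C=cam("wrist");cv2.imwrite("pics/w10.png",C[0][:,:,::-1])
E
```

```text
th 45.2 tq -0.18 F [-1.4 -1.2  2.3] j [ 26.  17. -46.  45. -37.  13.]
[{"grip": 0, "xyz": [1.5, -9.1, -0.4], "angular": [0.01, 0.0, 0.084]}, {"grip": 0, "xyz": [3.4, -21.4, -0.6], "angular": [0.026, 0.0, 0.214]}, {"grip": 0, "xyz": [6.8, -33.4, -1.1], "angular": [0.041, 0.0, 0.344]}, {"grip": 0, "xyz": [11.8, -44.9, -1.6], "angular": [0.056, 0.0, 0.474]}, {"grip": 0, "xyz": [18.2, -55.6, -2.4], "angular": [0.072, 0.0, 0.604]}]
```

```bash
cat >> h.py <<'E'
def headang(f):
    g=cv2.cvtColor(cv2.imread(f),cv2.COLOR_BGR2GRAY)[0:80,270:370];g=cv2.resize(g,None,fx=4,fy=4,interpolation=cv2.INTER_CUBIC)
    _,b=cv2.threshold(g,0,255,cv2.THRESH_OTSU);out=[]
    for c in cv2.findContours(b,cv2.RETR_LIST,cv2.CHAIN_APPROX_NONE)[0]:
        (x,y),(w,h),an=cv2.minAreaRect(c)
        if 90<min(w,h)<max(w,h)<230: out.append((round(270+x/4,1),round(y/4,1),round(w/4,1),round(h/4,1),round((an+45)%90-45,1),round(cv2.contourArea(c)/(w*h),2)))
    print(f,out)
E
python3 - <<'E'
from h import *
for i in(6,9,10):headang(f"pics/w{i}.png")
E
```

```text
pics/w6.png [(315.9, 38.9, 44.8, 41.2, 0.0, 0.94)]
pics/w9.png [(317.1, 36.1, 44.0, 48.0, 0.4, 0.93)]
pics/w10.png [(316.1, 33.7, 48.6, 44.6, -16.4, 0.91)]
```

Request:
{"op": "move_arm", "data": {
  "series": [
    {"grip":0,"xyz":[1.5,-9.1,0],"angular":[0.01,0,0.084]},
    {"grip":0,"xyz":[3.4,-21.4,-0.2],"angular":[0.026,0,0.214]},
    {"grip":0,"xyz":[6.8,-33.4,-0.7],"angular":[0.041,0,0.344]},
    {"grip":0,"xyz":[11.8,-44.9,-1.2],"angular":[0.056,0,0.474]},
    {"grip":0,"xyz":[18.2,-55.6,-2],"angular":[0.072,0,0.604]}
  ]
}}

```text
time_s: 15.25
tcp_pos: [0.5425, 0.0373, 0.1081]
ee_rot: [[0.656, -0.726, 0.206], [-0.648, -0.682, -0.339], [0.387, 0.089, -0.918]]
wrist_force: [-5.4, 2.1, -2.8]
gripper_width: 0.276
gripper_force: 30.0
```

```bash
python3 - <<'E'
from h import *
cur();rows(np.linspace(73,10,10),[.001]*10)
C=cam("wrist");cv2.imwrite("pics/w11.png",C[0][:,:,::-1]);headang("pics/w11.png")
o=np.hstack([cv2.resize(cv2.imread(f"pics/w{i}.png")[0:110,250:390],(390,306),interpolation=cv2.INTER_CUBIC) for i in(10,11)])
cv2.imwrite("pics/c11.png",o)
E
```

```text
th 79.9 tq -0.47 F [-6.   2.3  0.8] j [ 28.  20. -42.  45. -34. -23.]
[{"grip": 0, "xyz": [1.5, 10.5, -0.8], "angular": [-0.012, 0.002, -0.12]}, {"grip": 0, "xyz": [3.6, 22.0, -1.0], "angular": [-0.027, 0.002, -0.242]}, {"grip": 0, "xyz": [7.1, 33.1, -1.4], "angular": [-0.041, 0.002, -0.363]}, {"grip": 0, "xyz": [11.9, 43.7, -2.0], "angular": [-0.055, 0.002, -0.484]}, {"grip": 0, "xyz": [17.9, 53.7, -2.7], "angular": [-0.07, 0.002, -0.606]}, {"grip": 0, "xyz": [25.1, 62.8, -3.5], "angular": [-0.084, 0.002, -0.727]}, {"grip": 0, "xyz": [33.4, 71.0, -4.5], "angular": [-0.099, 0.002, -0.848]}, {"grip": 0, "xyz": [42.6, 78.1, -5.6], "angular": [-0.113, 0.002, -0.97]}, {"grip": 0, "xyz": [52.6, 84.0, -6.7], "angular": [-0.127, 0.002, -1.091]}, {"grip": 0, "xyz": [63.2, 88.7, -8.0], "angular": [-0.142, 0.002, -1.212]}]
pics/w11.png [(318.0, 34.3, 48.4, 45.0, -16.3, 0.92)]
```

View pics/c11.png

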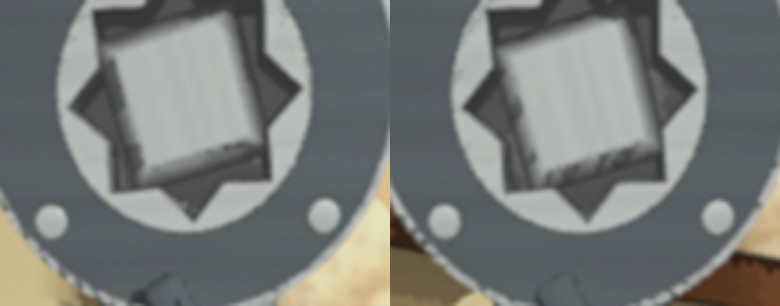

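```bash
echo 'S1=S1-.0012*u' >> h.py; python3 - <<'E'
from h import *
rows(np.linspace(73,10,10),[.0012]*10)
E
```

```text
[{"grip": 0, "xyz": [0.2, 11.7, -0.4], "angular": [-0.014, 0.001, -0.125]}, {"grip": 0, "xyz": [2.4, 23.2, -0.6], "angular": [-0.028, 0.001, -0.246]}, {"grip": 0, "xyz": [5.9, 34.3, -1.0], "angular": [-0.042, 0.001, -0.368]}, {"grip": 0, "xyz": [10.8, 44.9, -1.6], "angular": [-0.057, 0.001, -0.489]}, {"grip": 0, "xyz": [16.9, 54.8, -2.3], "angular": [-0.071, 0.001, -0.61]}, {"grip": 0, "xyz": [24.1, 63.9, -3.2], "angular": [-0.085, 0.001, -0.732]}, {"grip": 0, "xyz": [32.4, 72.1, -4.1], "angular": [-0.1, 0.001, -0.853]}, {"grip": 0, "xyz": [41.6, 79.1, -5.2], "angular": [-0.114, 0.002, -0.974]}, {"grip": 0, "xyz": [51.6, 85.0, -6.4], "angular": [-0.129, 0.002, -1.096]}, {"grip": 0, "xyz": [62.2, 89.6, -7.7], "angular": [-0.143, 0.002, -1.217]}]
```

Request:
{"op": "move_arm", "data": {
  "series": [
    {"grip":0,"xyz":[0.2,11.7,-0.4],"angular":[-0.014,0.001,-0.125]},
    {"grip":0,"xyz":[2.4,23.2,-0.6],"angular":[-0.028,0.001,-0.246]},
    {"grip":0,"xyz":[5.9,34.3,-1.0],"angular":[-0.042,0.001,-0.368]},
    {"grip":0,"xyz":[10.8,44.9,-1.6],"angular":[-0.057,0.001,-0.489]},
    {"grip":0,"xyz":[16.9,54.8,-2.3],"angular":[-0.071,0.001,-0.61]},
    {"grip":0,"xyz":[24.1,63.9,-3.2],"angular":[-0.085,0.001,-0.732]},
    {"grip":0,"xyz":[32.4,72.1,-4.1],"angular":[-0.1,0.001,-0.853]},
    {"grip":0,"xyz":[41.6,79.1,-5.2],"angular":[-0.114,0.002,-0.974]},
    {"grip":0,"xyz":[51.6,85.0,-6.4],"angular":[-0.129,0.002,-1.096]},
    {"grip":0,"xyz":[62.2,89.6,-7.7],"angular":[-0.143,0.002,-1.217]}
  ]
}}

```text
time_s: 16.3
tcp_pos: [0.5175, -0.0623, 0.148]
ee_rot: [[0.919, 0.352, 0.178], [0.393, -0.795, -0.461], [-0.021, 0.494, -0.869]]
wrist_force: [0.7, -0.5, -4.6]
gripper_width: 0.272
gripper_force: 30.0
```

```bash
cat >> h.py <<'E'
def chk(n):
    cur();C=cam("wrist");cv2.imwrite(f"pics/{n}.png",C[0][:,:,::-1]);headang(f"pics/{n}.png")
E
python3 - <<'E'
from h import *
chk("w12");rows(np.linspace(4,-20,4),[.0012]*4)
E
```

```text
th 9.3 tq 0.34 F [ 0.5 -1.7  4.3] j [ 21.  16. -46.  50. -40.  50.]
pics/w12.png [(318.0, 34.0, 46.8, 47.5, -36.9, 0.89)]
[{"grip": 0, "xyz": [0.8, 7.2, 0.3], "angular": [-0.01, -0.001, -0.089]}, {"grip": 0, "xyz": [2.9, 20.4, 0.1], "angular": [-0.026, -0.001, -0.227]}, {"grip": 0, "xyz": [6.7, 33.1, -0.4], "angular": [-0.042, -0.0, -0.366]}, {"grip": 0, "xyz": [12.4, 45.2, -1.0], "angular": [-0.058, -0.0, -0.505]}]
```

Request:
{"op": "move_arm", "data": {
  "series": [
    {"grip":0,"xyz":[0.8,7.2,0.3],"angular":[-0.01,-0.001,-0.089]},
    {"grip":0,"xyz":[2.9,20.4,0.1],"angular":[-0.026,-0.001,-0.227]},
    {"grip":0,"xyz":[6.7,33.1,-0.4],"angular":[-0.042,0,-0.366]},
    {"grip":0,"xyz":[12.4,45.2,-1.0],"angular":[-0.058,0,-0.505]},
    {"grip":0,"xyz":[12.4,45.2,-1.0],"angular":[-0.058,0,-0.505]}
  ]
}}

```text
time_s: 16.85
tcp_pos: [0.5445, -0.0933, 0.1713]
ee_rot: [[0.644, 0.736, 0.209], [0.717, -0.486, -0.5], [-0.266, 0.472, -0.841]]
wrist_force: [-3.4, -1.8, -3.1]
gripper_width: 0.277
gripper_force: 30.0
```

```bash
python3 - <<'E'
from h import *
chk("w13");rows(np.linspace(-12,48,9),np.linspace(.0012,.002,9))
E
```

```text
th -19.4 tq 0.43 F [-2.6 -3.1  2.8] j [ 16.  16. -44.  55. -41.  80.]
pics/w13.png [(318.1, 34.3, 48.3, 43.6, -6.2, 0.94)]
[{"grip": 0, "xyz": [0.9, -12.1, -0.3], "angular": [0.014, 0.001, 0.125]}, {"grip": 0, "xyz": [3.3, -24.4, -0.4], "angular": [0.03, 0.001, 0.255]}, {"grip": 0, "xyz": [7.2, -36.3, -0.8], "angular": [0.045, 0.001, 0.385]}, {"grip": 0, "xyz": [12.7, -47.5, -1.3], "angular": [0.06, 0.001, 0.515]}, {"grip": 0, "xyz": [19.5, -57.9, -2.1], "angular": [0.076, 0.001, 0.645]}, {"grip": 0, "xyz": [27.7, -67.4, -2.9], "angular": [0.091, 0.001, 0.775]}, {"grip": 0, "xyz": [37.0, -75.6, -3.9], "angular": [0.106, 0.001, 0.905]}, {"grip": 0, "xyz": [47.3, -82.6, -5.0], "angular": [0.122, 0.001, 1.035]}, {"grip": 0, "xyz": [58.4, -88.2, -6.2], "angular": [0.137, 0.001, 1.165]}]
```

Request:
{"op": "move_arm", "data": {
  "series": [
    {"grip":0,"xyz":[0.9,-12.1,-0.3],"angular":[0.014,0.001,0.125]},
    {"grip":0,"xyz":[3.3,-24.4,-0.4],"angular":[0.03,0.001,0.255]},
    {"grip":0,"xyz":[7.2,-36.3,-0.8],"angular":[0.045,0.001,0.385]},
    {"grip":0,"xyz":[12.7,-47.5,-1.3],"angular":[0.06,0.001,0.515]},
    {"grip":0,"xyz":[19.5,-57.9,-2.1],"angular":[0.076,0.001,0.645]},
    {"grip":0,"xyz":[27.7,-67.4,-2.9],"angular":[0.091,0.001,0.775]},
    {"grip":0,"xyz":[37.0,-75.6,-3.9],"angular":[0.106,0.001,0.905]},
    {"grip":0,"xyz":[47.3,-82.6,-5.0],"angular":[0.122,0.001,1.035]},
    {"grip":0,"xyz":[58.4,-88.2,-6.2],"angular":[0.137,0.001,1.165]}
  ]
}}

```text
time_s: 17.8
tcp_pos: [0.5152, -0.0046, 0.1191]
ee_rot: [[0.942, -0.288, 0.174], [-0.202, -0.897, -0.392], [0.269, 0.334, -0.903]]
wrist_force: [1.2, -4.7, -2.8]
gripper_width: 0.271
gripper_force: 30.0
```

```bash
python3 - <<'E'
from h import *
chk("w14");rows(np.linspace(54,80,4),[.002]*4)
E
```

```text
th 48.2 tq -0.3 F [1.3 2.9 4.6] j [ 26.  18. -45.  45. -37.  10.]
pics/w14.png [(320.6, 33.2, 48.9, 45.6, -34.8, 0.88)]
[{"grip": 0, "xyz": [0.8, -8.7, 0.2], "angular": [0.012, -0.0, 0.097]}, {"grip": 0, "xyz": [3.3, -22.9, -0.1], "angular": [0.03, -0.0, 0.247]}, {"grip": 0, "xyz": [7.8, -36.6, -0.6], "angular": [0.048, -0.001, 0.397]}, {"grip": 0, "xyz": [14.4, -49.4, -1.4], "angular": [0.065, -0.001, 0.548]}]
```

Request:
{"op": "move_arm", "data": {
  "series": [
    {"grip":0,"xyz":[0.8,-8.7,0.2],"angular":[0.012,0,0.097]},
    {"grip":0,"xyz":[3.3,-22.9,-0.1],"angular":[0.03,0,0.247]},
    {"grip":0,"xyz":[7.8,-36.6,-0.6],"angular":[0.048,0,0.397]},
    {"grip":0,"xyz":[14.4,-49.4,-1.4],"angular":[0.065,0,0.548]},
    {"grip":0,"xyz":[14.4,-49.4,-1.4],"angular":[0.065,0,0.548]}
  ]
}}

```text
time_s: 18.35
tcp_pos: [0.5425, 0.0373, 0.1073]
ee_rot: [[0.663, -0.72, 0.207], [-0.641, -0.688, -0.34], [0.387, 0.093, -0.917]]
wrist_force: [-2.4, -4.4, -2.0]
gripper_width: 0.275
gripper_force: 30.0
```

```bash
python3 - <<'E'
from h import *
chk("w15");rows(np.linspace(73,10,10),[.002]*10)
E
```

```text
th 79.4 tq -0.45 F [0.4 4.6 2.8] j [ 28.  20. -43.  45. -34. -23.]
pics/w15.png [(320.9, 33.2, 47.6, 45.9, -34.6, 0.91)]
[{"grip": 0, "xyz": [0.7, 10.2, -0.3], "angular": [-0.013, 0.0, -0.107]}, {"grip": 0, "xyz": [2.6, 21.7, -0.5], "angular": [-0.027, 0.0, -0.229]}, {"grip": 0, "xyz": [6.0, 32.9, -0.9], "angular": [-0.041, 0.0, -0.35]}, {"grip": 0, "xyz": [10.6, 43.5, -1.4], "angular": [-0.056, 0.0, -0.471]}, {"grip": 0, "xyz": [16.5, 53.6, -2.1], "angular": [-0.07, 0.0, -0.593]}, {"grip": 0, "xyz": [23.6, 62.8, -3.0], "angular": [-0.084, 0.0, -0.714]}, {"grip": 0, "xyz": [31.7, 71.1, -3.9], "angular": [-0.098, 0.0, -0.835]}, {"grip": 0, "xyz": [40.8, 78.3, -5.0], "angular": [-0.113, 0.0, -0.957]}, {"grip": 0, "xyz": [50.7, 84.4, -6.2], "angular": [-0.127, 0.0, -1.078]}, {"grip": 0, "xyz": [61.3, 89.2, -7.4], "angular": [-0.141, 0.0, -1.199]}]
```

Request:
{"op": "move_arm", "data": {
  "series": [
    {"grip":0,"xyz":[0.7,10.2,-0.3],"angular":[-0.013,0.0,-0.107]},
    {"grip":0,"xyz":[2.6,21.7,-0.5],"angular":[-0.027,0.0,-0.229]},
    {"grip":0,"xyz":[6.0,32.9,-0.9],"angular":[-0.041,0.0,-0.35]},
    {"grip":0,"xyz":[10.6,43.5,-1.4],"angular":[-0.056,0.0,-0.471]},
    {"grip":0,"xyz":[16.5,53.6,-2.1],"angular":[-0.07,0.0,-0.593]},
    {"grip":0,"xyz":[23.6,62.8,-3.0],"angular":[-0.084,0.0,-0.714]},
    {"grip":0,"xyz":[31.7,71.1,-3.9],"angular":[-0.098,0.0,-0.835]},
    {"grip":0,"xyz":[40.8,78.3,-5.0],"angular":[-0.113,0.0,-0.957]},
    {"grip":0,"xyz":[50.7,84.4,-6.2],"angular":[-0.127,0.0,-1.078]},
    {"grip":0,"xyz":[61.3,89.2,-7.4],"angular":[-0.141,0.0,-1.199]}
  ]
}}

```text
time_s: 19.4
tcp_pos: [0.5175, -0.0612, 0.1467]
ee_rot: [[0.922, 0.344, 0.178], [0.387, -0.8, -0.459], [-0.016, 0.492, -0.871]]
wrist_force: [-0.6, -1.2, -4.0]
gripper_width: 0.273
gripper_force: 30.0
```

```bash
python3 - <<'E'
from h import *
chk("w16");rows(np.linspace(4,-17,4),[.002]*4)
E
```

```text
th 9.7 tq 0.39 F [-0.9 -1.2  3.9] j [ 21.  16. -46.  50. -40.  50.]
pics/w16.png [(320.3, 35.1, 44.8, 48.9, 33.2, 0.89)]
[{"grip": 0, "xyz": [0.5, 8.8, 0.3], "angular": [-0.012, -0.002, -0.097]}, {"grip": 0, "xyz": [2.3, 20.3, 0.1], "angular": [-0.026, -0.002, -0.218]}, {"grip": 0, "xyz": [5.5, 31.5, -0.3], "angular": [-0.04, -0.002, -0.339]}, {"grip": 0, "xyz": [10.1, 42.2, -0.8], "angular": [-0.055, -0.002, -0.461]}]
```

Request:
{"op": "move_arm", "data": {
  "series": [
    {"grip":0,"xyz":[0.5,8.8,0.3],"angular":[-0.012,-0.002,-0.097]},
    {"grip":0,"xyz":[2.3,20.3,0.1],"angular":[-0.026,-0.002,-0.218]},
    {"grip":0,"xyz":[5.5,31.5,-0.3],"angular":[-0.04,-0.002,-0.339]},
    {"grip":0,"xyz":[10.1,42.2,-0.8],"angular":[-0.055,-0.002,-0.461]},
    {"grip":0,"xyz":[10.1,42.2,-0.8],"angular":[-0.055,-0.002,-0.461]}
  ]
}}

```text
time_s: 19.95
tcp_pos: [0.5413, -0.0909, 0.1682]
ee_rot: [[0.68, 0.704, 0.205], [0.692, -0.523, -0.497], [-0.243, 0.48, -0.843]]
wrist_force: [-3.0, -2.6, -3.0]
gripper_width: 0.274
gripper_force: 30.0
```

```bash
python3 - <<'E'
from h import *
chk("w17");rows(np.linspace(-10,53,10),np.linspace(.002,.0025,10))
E
```

```text
th -16.5 tq 0.36 F [-3.1 -2.2  3.2] j [ 17.  16. -44.  55. -41.  77.]
pics/w17.png [(318.5, 35.1, 49.4, 45.3, -28.4, 0.88)]
[{"grip": 0, "xyz": [0.4, -10.6, -0.3], "angular": [0.013, 0.001, 0.11]}, {"grip": 0, "xyz": [2.4, -22.1, -0.4], "angular": [0.028, 0.0, 0.231]}, {"grip": 0, "xyz": [5.7, -33.3, -0.8], "angular": [0.042, 0.0, 0.353]}, {"grip": 0, "xyz": [10.4, -43.9, -1.3], "angular": [0.056, 0.0, 0.474]}, {"grip": 0, "xyz": [16.4, -53.9, -1.9], "angular": [0.07, 0.0, 0.595]}, {"grip": 0, "xyz": [23.5, -63.2, -2.7], "angular": [0.085, 0.0, 0.717]}, {"grip": 0, "xyz": [31.7, -71.4, -3.6], "angular": [0.099, 0.0, 0.838]}, {"grip": 0, "xyz": [40.8, -78.6, -4.7], "angular": [0.113, 0.0, 0.959]}, {"grip": 0, "xyz": [50.7, -84.7, -5.8], "angular": [0.128, 0.0, 1.081]}, {"grip": 0, "xyz": [61.3, -89.4, -7.0], "angular": [0.142, 0.0, 1.202]}]
```

Request:
{"op": "move_arm", "data": {
  "series": [
    {"grip":0,"xyz":[0.4,-10.6,-0.3],"angular":[0.013,0.001,0.11]},
    {"grip":0,"xyz":[2.4,-22.1,-0.4],"angular":[0.028,0.0,0.231]},
    {"grip":0,"xyz":[5.7,-33.3,-0.8],"angular":[0.042,0.0,0.353]},
    {"grip":0,"xyz":[10.4,-43.9,-1.3],"angular":[0.056,0.0,0.474]},
    {"grip":0,"xyz":[16.4,-53.9,-1.9],"angular":[0.07,0.0,0.595]},
    {"grip":0,"xyz":[23.5,-63.2,-2.7],"angular":[0.085,0.0,0.717]},
    {"grip":0,"xyz":[31.7,-71.4,-3.6],"angular":[0.099,0.0,0.838]},
    {"grip":0,"xyz":[40.8,-78.6,-4.7],"angular":[0.113,0.0,0.959]}
  ]
}}

```text
time_s: 20.8
tcp_pos: [0.5124, -0.0183, 0.1241]
ee_rot: [[0.975, -0.142, 0.17], [-0.061, -0.91, -0.409], [0.213, 0.388, -0.897]]
wrist_force: [-1.4, -4.6, -1.1]
gripper_width: 0.274
gripper_force: 30.0
```

```bash
python3 - <<'E'
from h import *
chk("w18");rows(np.linspace(45,80,6),[.0025]*6)
E
```

```text
th 39.3 tq -0.29 F [-1.3  4.   2.6] j [ 25.  17. -46.  46. -38.  19.]
pics/w18.png [(320.6, 34.0, 45.9, 49.7, 32.6, 0.86)]
[{"grip": 0, "xyz": [0.6, -8.6, 0.1], "angular": [0.013, 0.0, 0.096]}, {"grip": 0, "xyz": [2.4, -20.1, -0.1], "angular": [0.027, 0.0, 0.218]}, {"grip": 0, "xyz": [5.6, -31.3, -0.5], "angular": [0.041, 0.0, 0.339]}, {"grip": 0, "xyz": [10.2, -42.0, -1.0], "angular": [0.055, -0.0, 0.46]}, {"grip": 0, "xyz": [16.0, -52.1, -1.7], "angular": [0.07, -0.0, 0.582]}, {"grip": 0, "xyz": [23.0, -61.4, -2.6], "angular": [0.084, -0.0, 0.703]}]
```

Request:
{"op": "move_arm", "data": {
  "series": [
    {"grip":0,"xyz":[0.6,-8.6,0.1],"angular":[0.013,0.0,0.096]},
    {"grip":0,"xyz":[2.4,-20.1,-0.1],"angular":[0.027,0.0,0.218]},
    {"grip":0,"xyz":[5.6,-31.3,-0.5],"angular":[0.041,0.0,0.339]},
    {"grip":0,"xyz":[7.0,-35.5,-0.6],"angular":[0.046,0.0,0.39]}
  ]
}}

```text
time_s: 21.25
tcp_pos: [0.5242, 0.0141, 0.1122]
ee_rot: [[0.852, -0.49, 0.185], [-0.402, -0.838, -0.368], [0.335, 0.239, -0.911]]
wrist_force: [-2.8, -3.8, -1.7]
gripper_width: 0.272
gripper_force: 30.0
```

```bash
python3 - <<'E'
from h import *
chk("w19");rows([64,67,70,73,76],[.0025]*5)
E
```

```text
th 61.5 tq -0.44 F [-1.5  4.1  2.4] j [ 27.  19. -44.  45. -36.  -4.]
pics/w19.png [(320.1, 34.0, 46.1, 48.3, 33.7, 0.9)]
[{"grip": 0, "xyz": [0.2, -4.2, -0.0], "angular": [0.005, -0.0, 0.043]}, {"grip": 0, "xyz": [0.5, -9.2, -0.1], "angular": [0.011, -0.0, 0.095]}, {"grip": 0, "xyz": [1.1, -14.2, -0.1], "angular": [0.017, -0.0, 0.147]}, {"grip": 0, "xyz": [2.0, -19.1, -0.2], "angular": [0.024, -0.0, 0.199]}, {"grip": 0, "xyz": [3.1, -24.0, -0.4], "angular": [0.03, -0.0, 0.251]}]
```

Request:
{"op": "move_arm", "data": {
  "series": [
    {"grip":0,"xyz":[0.2,4,0],"angular":[-0.004,0,-0.045]},
    {"grip":0,"xyz":[0.2,5,0],"angular":[-0.005,0,-0.055]},
    {"grip":0,"xyz":[-0.8,5,-8],"angular":[-0.005,0,-0.055]},
    {"grip":0,"xyz":[-1.7,5,-16],"angular":[-0.005,0,-0.055]},
    {"grip":0,"xyz":[-2.6,5,-24],"angular":[-0.005,0,-0.055]},
    {"grip":0,"xyz":[-3.5,5,-32],"angular":[-0.005,0,-0.055]},
    {"grip":0,"xyz":[-4.5,5,-40],"angular":[-0.005,0,-0.055]}
  ]
}}

```text
time_s: 22.0
tcp_pos: [0.5146, 0.0271, 0.1519]
ee_rot: [[0.877, -0.442, 0.19], [-0.352, -0.859, -0.372], [0.327, 0.259, -0.909]]
wrist_force: [17.4, -17.1, -5.3]
gripper_width: 0.271
gripper_force: 30.0
```

```bash
cat >> h.py <<'E'
def rw(p):
    p=np.radians(p);c,s=np.cos(p),np.sin(p);return np.array([[-c,0,-s],[0,1,0],[s,0,-c]])
PL=np.array([.5568,.3557,.0407]);RL=Rz(-87.6)
def lay(h,pitch=6.7):
    P=PL+RL@np.array([.098,0,.0277]);R=RL@rw(2)@rw(pitch).T;return P-R@B+[0,0,h],R
E
python3 - <<'E'
from h import *
chk("w20");s=r.sense();M=np.array(s["ee_rot"])
print("up in tool",(M.T@[0,0,150]).round(1));p,R=lay(.25);print(p,R[:,2]);go(p,R)
p,R=lay(0);print(p,"tip z",[(p+R@np.array([x,0,.025]))[2].round(4) for x in(-.0095,.0095)])
E
```

```text
th 58.3 tq -0.35 F [19.6  5.6 14.5] j [ 31.  15. -41.  39. -42.   3.]
pics/w20.png []
up in tool [  49.3   38.6 -136.3]
[0.55686053 0.35425586 0.2907047 ] [-0.00343123  0.08186663 -0.99663739]
xyz [-33.2, -263.7, -238.1] ang [0.097, -0.524, 1.082] |d| 357.0 deg 69.0
[0.55686053 0.35425586 0.0407047 ] tip z [np.float64(0.0166), np.float64(0.015)]
```

```bash
python3 - <<'E'
from h import *
w=cv2.imread("pics/w20.png")[0:240,180:460]
A=cam("scene")[0][:,:,::-1];Bm=cam("side")[0][:,:,::-1]
k=lambda i,s:cv2.resize(i,s,interpolation=cv2.INTER_CUBIC)
cv2.imwrite("pics/c20.png",np.hstack([k(w,(420,360)),np.vstack([k(A[150:240,340:460],(320,240)),k(Bm[150:240,260:380],(320,240))])[:360]]) if 0 else np.vstack([np.hstack([k(w,(420,360)),np.zeros((360,280,3),np.uint8)]),np.hstack([k(A[150:240,330:450],(320,240)),k(Bm[150:240,265:395],(346,240)),np.zeros((240,34,3),np.uint8)])]))
E
```

```text
(no output)
```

View pics/c20.png

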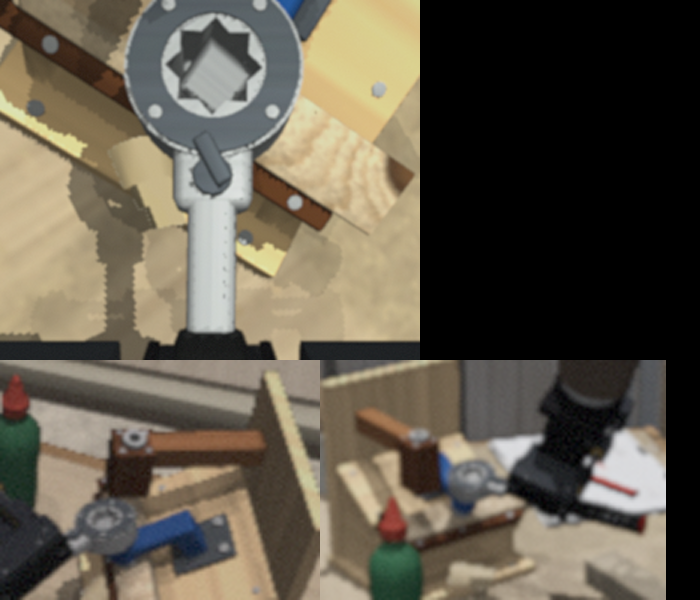

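Request:
{"op": "move_arm", "data": {
  "series": [
    {"grip":0,"xyz":[3,0,8],"angular":[0,0,0]},
    {"grip":0,"xyz":[4,0,16],"angular":[0,0,0]},
    {"grip":0,"xyz":[4.5,0,24],"angular":[0,0,0]},
    {"grip":0,"xyz":[4.5,0,32],"angular":[0,0,0]},
    {"grip":0,"xyz":[4.5,0,38],"angular":[0,0,0]},
    {"grip":0,"xyz":[4.5,0,38],"angular":[0,0,0]}
  ]
}}

```text
time_s: 22.75
tcp_pos: [0.5218, 0.0112, 0.1153]
ee_rot: [[0.879, -0.44, 0.184], [-0.353, -0.859, -0.371], [0.321, 0.261, -0.91]]
wrist_force: [-6.5, 1.1, -2.5]
gripper_width: 0.273
gripper_force: 30.0
```

```bash
python3 - <<'E'
from h import *
chk("w21");M=np.array(r.sense()["ee_rot"]);print("a in tool",M.T@a);rows([58.3],[.0025])
g=cv2.cvtColor(cv2.imread("pics/w21.png"),cv2.COLOR_BGR2GRAY)
c=cv2.HoughCircles(g[:150],cv2.HOUGH_GRADIENT,2,200,param1=100,param2=30,minRadius=52,maxRadius=85);print(c)
for i in(10,19,20):
    g=cv2.cvtColor(cv2.imread(f"pics/w{i}.png"),cv2.COLOR_BGR2GRAY);print(i,cv2.HoughCircles(g[:150],cv2.HOUGH_GRADIENT,2,200,param1=100,param2=30,minRadius=52,maxRadius=85))
E
```

```text
th 58.1 tq -0.03 F [-6.9  1.3  0.7] j [ 27.  18. -45.  45. -36.  -1.]
pics/w21.png [(322.8, 36.4, 46.3, 45.0, 38.3, 0.87)]
a in tool [-0.11630464 -0.00314959 -0.99320859]
[{"grip": 0, "xyz": [0.2, 0.5, 2.3], "angular": [-0.003, -0.0, 0.002]}]
[[[317.   31.   81.6]
  [547.   71.   70.6]
  [139.  129.   70.6]]]
10 [[[315.   35.   75. ]
  [515.   65.   70.6]
  [115.   99.   75. ]]]
19 [[[311.   29.   83.8]
  [541.   49.   83.8]
  [ 11.  129.   55.4]]]
20 [[[321.   41.   59.6]
  [521.  105.   83.8]
  [ 59.   85.   56.8]]]
```

Request:
{"op": "move_arm", "data": {
  "series": [
    {"grip":0,"xyz":[-1.6,0,0],"angular":[0,0,0]},
    {"grip":0,"xyz":[-1.8,2.5,-1.5],"angular":[0,0,-0.026]},
    {"grip":0,"xyz":[-1.9,0,-3],"angular":[0,0,0]},
    {"grip":0,"xyz":[-2.1,2.5,-4.5],"angular":[0,0,-0.026]},
    {"grip":0,"xyz":[-2.3,0,-6],"angular":[0,0,0]},
    {"grip":0,"xyz":[-2.3,1,-6],"angular":[0,0,-0.01]}
  ]
}}

```text
time_s: 23.4
tcp_pos: [0.5194, 0.0136, 0.121]
ee_rot: [[0.882, -0.434, 0.185], [-0.346, -0.862, -0.371], [0.321, 0.263, -0.91]]
wrist_force: [1.0, -3.4, -3.1]
gripper_width: 0.273
gripper_force: 30.0
```

```bash
python3 - <<'E'
from h import *
chk("w22")
def ringdepth(f):
    g=cv2.cvtColor(cv2.imread(f),cv2.COLOR_BGR2GRAY)
    # two white rivets on ring: bright blobs low in the ring
    b=(g>180).astype(np.uint8);n,l,st,ce=cv2.connectedComponentsWithStats(b[50:110,240:400])
    print(f,[((ce[i]+[240,50]).round(1).tolist(),int(st[i,4])) for i in range(1,n) if 40<st[i,4]<160])
for i in(6,9,19,21,22):ringdepth(f"pics/w{i}.png")
E
```

```text
th 57.7 tq 0.04 F [1.1 1.7 4.2] j [ 28.  18. -44.  44. -37.   0.]
pics/w22.png [(323.2, 37.0, 42.5, 43.9, 36.9, 0.84)]
pics/w6.png [([365.0, 75.2], 85), ([271.9, 76.5], 80)]
pics/w9.png [([242.0, 58.9], 90), ([367.7, 77.2], 91), ([269.8, 78.7], 91)]
pics/w19.png [([284.6, 56.1], 76), ([353.3, 56.2], 93), ([335.6, 73.8], 96), ([308.8, 76.4], 48)]
pics/w21.png [([319.7, 54.8], 61), ([327.1, 52.6], 49)]
pics/w22.png [([287.5, 55.0], 80), ([355.1, 56.3], 124), ([310.7, 75.4], 70)]
```

Request:
{"op": "move_arm", "data": {
  "series": [
    {"grip":0,"xyz":[-0.2,-2,-1.5],"angular":[0,0,0.02]},
    {"grip":0,"xyz":[-0.4,1,-3],"angular":[0,0,-0.01]},
    {"grip":0,"xyz":[-0.5,-2,-4.5],"angular":[0,0,0.02]},
    {"grip":0,"xyz":[-0.7,1,-6],"angular":[0,0,-0.01]},
    {"grip":0,"xyz":[-0.9,-1,-7.5],"angular":[0,0,0.01]},
    {"grip":0,"xyz":[-0.9,-1,-7.5],"angular":[0,0,0.01]}
  ]
}}

```text
time_s: 24.05
tcp_pos: [0.5181, 0.0175, 0.1277]
ee_rot: [[0.877, -0.443, 0.186], [-0.355, -0.858, -0.371], [0.324, 0.259, -0.91]]
wrist_force: [2.8, -5.8, -2.7]
gripper_width: 0.268
gripper_force: 30.0
```

```bash
python3 - <<'E'
from h import *
chk("w23")
E
```

```text
th 58.3 tq -0.09 F [3.6 3.1 5.2] j [ 29.  17. -44.  42. -38.   1.]
pics/w23.png [(323.5, 39.4, 39.9, 41.0, 36.9, 0.87)]
```

```bash
cat >> h.py <<'E'
def ringscale(f,ref="pics/w9.png"):
    R0=cv2.cvtColor(cv2.imread(ref),cv2.COLOR_BGR2GRAY);F=cv2.cvtColor(cv2.imread(f),cv2.COLOR_BGR2GRAY)
    T=R0[0:150,240:398];Y,X=np.mgrid[0:150,240:398];d=np.hypot(X-318.5,Y-36)
    m=(((d>44)&(d<70))|((abs(X-318)<16)&(Y>90)&(Y<140))).astype(np.float32);best=(9,)
    for k in np.arange(.72,1.1,.01):
        t=cv2.resize(T,None,fx=k,fy=k).astype(np.float32);mm=(cv2.resize(m,None,fx=k,fy=k)>.5).astype(np.float32)
        P=np.pad(F,((40,0),(0,0)),mode="edge").astype(np.float32)[:, 200:440]
        q=cv2.matchTemplate(P,t,cv2.TM_CCORR_NORMED,mask=mm);_,v,_,l=cv2.minMaxLoc(q)
        if 1-v<best[0]: best=(1-v,round(k,2),round(200+l[0]+78.5*k,1),round(l[1]-40+36*k,1))
    print(f,best)
E
python3 - <<'E'
from h import *
for i in(6,8,11,15,19,20,21,22,23): ringscale(f"pics/w{i}.png")
E
```

```text
pics/w6.png (0.0019051432609558105, np.float64(0.94), np.float64(317.8), np.float64(36.8))
pics/w8.png (0.0013394951820373535, np.float64(1.01), np.float64(318.3), np.float64(36.4))
pics/w11.png (0.0046097636222839355, np.float64(1.01), np.float64(318.3), np.float64(36.4))
pics/w15.png (0.004575848579406738, np.float64(1.0), np.float64(319.5), np.float64(36.0))
pics/w19.png (0.002282559871673584, np.float64(1.0), np.float64(319.5), np.float64(36.0))
pics/w20.png (0.012310206890106201, np.float64(0.76), np.float64(322.7), np.float64(43.4))
pics/w21.png (0.00443190336227417, np.float64(1.02), np.float64(322.1), np.float64(36.7))
pics/w22.png (0.0044425129890441895, np.float64(0.98), np.float64(322.9), np.float64(36.3))
pics/w23.png (0.005197882652282715, np.float64(0.93), np.float64(323.0), np.float64(37.5))
```

Request:
{"op": "move_arm", "data": {
  "series": [
    {"grip":0,"xyz":[1,3,4],"angular":[0,0,-0.03]},
    {"grip":0,"xyz":[1.8,7,8],"angular":[-0.007,0,-0.07]},
    {"grip":0,"xyz":[2.5,11,12],"angular":[-0.011,0,-0.11]},
    {"grip":0,"xyz":[2.7,11,13],"angular":[-0.011,0,-0.11]}
  ]
}}

```text
time_s: 24.5
tcp_pos: [0.5174, 0.0023, 0.1189]
ee_rot: [[0.922, -0.343, 0.182], [-0.256, -0.889, -0.379], [0.292, 0.303, -0.907]]
wrist_force: [-3.3, 0.9, -0.4]
gripper_width: 0.272
gripper_force: 30.0
```

```bash
cat >> h.py <<'E'
def ex():
    s=r.sense();M=np.array(s["ee_rot"]);print("excess F",(M.T@(np.array(s["wrist_force"])-[0,0,-3.1])).round(1))
E
python3 - <<'E'
from h import *
chk("w24");ringscale("pics/w24.png");ex();rows([52],[.0025])
E
```

```text
th 51.8 tq 0.1 F [-3.4  0.2 -0.6] j [ 27.  18. -45.  45. -37.   6.]
pics/w24.png [(323.3, 35.3, 47.6, 45.6, -45.0, 0.87)]
pics/w24.png (0.004242539405822754, np.float64(0.98), np.float64(321.9), np.float64(36.3))
excess F [-2.6  1.8 -3.2]
[{"grip": 0, "xyz": [0.3, 0.6, 2.8], "angular": [-0.006, -0.002, 0.003]}]
```

Request:
{"op": "move_arm", "data": {
  "series": [
    {"grip":0,"xyz":[-0.5,5,-1],"angular":[-0.006,0,-0.052]},
    {"grip":0,"xyz":[-0.7,6.5,-1.8],"angular":[-0.008,0,-0.07]},
    {"grip":0,"xyz":[-0.7,6.5,-2],"angular":[-0.008,0,-0.07]}
  ]
}}

```text
time_s: 24.85
tcp_pos: [0.5143, -0.0024, 0.1225]
ee_rot: [[0.943, -0.281, 0.179], [-0.195, -0.901, -0.387], [0.27, 0.33, -0.905]]
wrist_force: [-0.0, -1.9, -3.8]
gripper_width: 0.27
gripper_force: 30.0
```

```bash
python3 - <<'E'
from h import *
chk("w25");ringscale("pics/w25.png");ex()
E
```

```text
th 47.8 tq 0.06 F [-0.7  0.5  4.1] j [ 27.  17. -45.  45. -37.  10.]
pics/w25.png [(323.9, 34.8, 46.8, 44.3, -40.7, 0.88)]
pics/w25.png (0.0036925673484802246, np.float64(0.96), np.float64(321.4), np.float64(36.6))
excess F [0.1 0.8 1.6]
```

Request:
{"op": "move_arm", "data": {
  "series": [
    {"grip":0,"xyz":[-0.2,1,-2],"angular":[0,0.02,-0.01]},
    {"grip":0,"xyz":[-0.4,1,-4],"angular":[0,0.04,-0.01]},
    {"grip":0,"xyz":[-0.6,1,-6],"angular":[0,0.06,-0.01]},
    {"grip":0,"xyz":[-0.6,1,-6],"angular":[0,0.06,-0.01]}
  ]
}}

```text
time_s: 25.3
tcp_pos: [0.5115, -0.0012, 0.1277]
ee_rot: [[0.934, -0.27, 0.234], [-0.161, -0.903, -0.398], [0.319, 0.334, -0.887]]
wrist_force: [0.5, 0.3, -3.0]
gripper_width: 0.271
gripper_force: 30.0
```

```bash
python3 - <<'E'
from h import *
chk("w26");ringscale("pics/w26.png");ex();print("a in tool",np.array(r.sense()["ee_rot"]).T@a)
E
```

```text
th 47.2 tq 0.12 F [-0.5 -1.4  2.7] j [ 26.  16. -49.  53. -35.   4.]
pics/w26.png [(322.2, 41.9, 41.6, 36.2, -38.2, 0.69)]
pics/w26.png (0.0037755966186523438, np.float64(0.97), np.float64(321.1), np.float64(35.9))
excess F [-0.8  1.2  0.5]
a in tool [-0.05511508 -0.00657981 -0.99845833]
```

Request:
{"op": "move_arm", "data": {
  "series": [
    {"grip":0,"xyz":[-0.2,0,-3],"angular":[0,0.01,0]},
    {"grip":0,"xyz":[-0.4,0,-6],"angular":[0,0.02,0]},
    {"grip":0,"xyz":[-0.5,0,-9],"angular":[0,0.03,0]},
    {"grip":0,"xyz":[-0.7,0,-12],"angular":[0,0.03,0]},
    {"grip":0,"xyz":[-0.7,0,-12],"angular":[0,0.03,0]}
  ]
}}

```text
time_s: 25.85
tcp_pos: [0.5087, 0.0039, 0.139]
ee_rot: [[0.926, -0.271, 0.263], [-0.15, -0.903, -0.403], [0.347, 0.333, -0.877]]
wrist_force: [-0.1, 0.0, -2.8]
gripper_width: 0.271
gripper_force: 30.0
```

```bash
python3 - <<'E'
from h import *
chk("w27");ringscale("pics/w27.png");ex();print("a in tool",np.array(r.sense()["ee_rot"]).T@a)
E
```

```text
th 47.3 tq 0.03 F [-1.1 -1.   2.4] j [ 27.  14. -50.  55. -36.   2.]
pics/w27.png []
pics/w27.png (0.003886699676513672, np.float64(0.97), np.float64(321.1), np.float64(35.9))
excess F [-0.   0.   0.2]
a in tool [-0.02413074 -0.00646863 -0.99968788]
```

```bash
cat >> h.py <<'E'
B=np.array([.098,.001,.0237])
E
python3 - <<'E'
from h import *
M=np.array(r.sense()["ee_rot"]);print((M.T@(a*.03)*1000).round(1),(M.T@(a*.03+[-.01,.03,.12])*1000).round(1))
p,R=lay(.2,4.3);go(p,R);p,R=lay(0,4.3);print(p,"tip z",[(p+R@np.array([x,0,.025]))[2].round(4) for x in(-.0095,.0095)])
E
```

```text
[ -0.7  -0.2 -30. ] [  27.1   15.5 -149.9]
xyz [28.2, -296.2, -217.7] ang [0.088, -0.569, 1.275] |d| 369.0 deg 80.0
[0.55784226 0.35471271 0.04061382] tip z [np.float64(0.016), np.float64(0.0153)]
```

Request:
{"op": "move_arm", "data": {
  "series": [
    {"grip":0,"xyz":[-0.2,0,-10],"angular":[0,0,0]},
    {"grip":0,"xyz":[-0.7,0,-28],"angular":[0,0,0]},
    {"grip":0,"xyz":[3,2,-48],"angular":[0,0,0]},
    {"grip":0,"xyz":[8,4,-70],"angular":[0,0,0]},
    {"grip":0,"xyz":[13,8,-92],"angular":[0,0,0]},
    {"grip":0,"xyz":[18,11,-115],"angular":[0,0,0]},
    {"grip":0,"xyz":[23,14,-135],"angular":[0,0,0]},
    {"grip":0,"xyz":[27,15,-148],"angular":[0,0,0]}
  ]
}}

```text
time_s: 26.7
tcp_pos: [0.4906, 0.0461, 0.284]
ee_rot: [[0.926, -0.272, 0.263], [-0.151, -0.903, -0.402], [0.347, 0.332, -0.877]]
wrist_force: [0.5, 0.3, -2.7]
gripper_width: 0.273
gripper_force: 30.0
```

```bash
cat >> h.py <<'E'
def interp(p,R,n):
    import json
    s=r.sense();M=np.array(s["ee_rot"]);d=M.T@(np.array(p)-s["tcp_pos"])*1000;w=Ro.from_matrix(M.T@R).as_rotvec()
    print(json.dumps([{"grip":0,"xyz":(d*k/n).round(1).tolist(),"angular":(w*k/n).round(3).tolist()} for k in range(1,n+1)]))
E
python3 - <<'E'
from h import *
s=r.sense();print(s["joints"].round(0));p,R=lay(.2,4.3);interp(p,R,14)
E
```

```text
[ 38.   4. -34.  34. -59.  19.]
[{"grip": 0, "xyz": [0.0, -22.2, -4.9], "angular": [0.006, -0.041, 0.091]}, {"grip": 0, "xyz": [0.1, -44.5, -9.7], "angular": [0.012, -0.081, 0.182]}, {"grip": 0, "xyz": [0.1, -66.7, -14.6], "angular": [0.019, -0.122, 0.273]}, {"grip": 0, "xyz": [0.2, -89.0, -19.5], "angular": [0.025, -0.162, 0.364]}, {"grip": 0, "xyz": [0.2, -111.2, -24.4], "angular": [0.031, -0.203, 0.455]}, {"grip": 0, "xyz": [0.3, -133.5, -29.2], "angular": [0.037, -0.244, 0.546]}, {"grip": 0, "xyz": [0.3, -155.7, -34.1], "angular": [0.043, -0.284, 0.637]}, {"grip": 0, "xyz": [0.4, -177.9, -39.0], "angular": [0.049, -0.325, 0.728]}, {"grip": 0, "xyz": [0.4, -200.2, -43.9], "angular": [0.056, -0.365, 0.819]}, {"grip": 0, "xyz": [0.4, -222.4, -48.7], "angular": [0.062, -0.406, 0.91]}, {"grip": 0, "xyz": [0.5, -244.7, -53.6], "angular": [0.068, -0.447, 1.001]}, {"grip": 0, "xyz": [0.5, -266.9, -58.5], "angular": [0.074, -0.487, 1.092]}, {"grip": 0, "xyz": [0.6, -289.2, -63.4], "angular": [0.08, -0.528, 1.183]}, {"grip": 0, "xyz": [0.6, -311.4, -68.2], "angular": [0.087, -0.568, 1.274]}]
```

Request:
{"op": "move_arm", "data": {
  "series": [
    {"grip":0,"xyz":[0.0,-22.2,-4.9],"angular":[0.006,-0.041,0.091]},
    {"grip":0,"xyz":[0.1,-44.5,-9.7],"angular":[0.012,-0.081,0.182]},
    {"grip":0,"xyz":[0.1,-66.7,-14.6],"angular":[0.019,-0.122,0.273]},
    {"grip":0,"xyz":[0.2,-89.0,-19.5],"angular":[0.025,-0.162,0.364]},
    {"grip":0,"xyz":[0.2,-111.2,-24.4],"angular":[0.031,-0.203,0.455]},
    {"grip":0,"xyz":[0.3,-133.5,-29.2],"angular":[0.037,-0.244,0.546]},
    {"grip":0,"xyz":[0.3,-155.7,-34.1],"angular":[0.043,-0.284,0.637]},
    {"grip":0,"xyz":[0.4,-177.9,-39.0],"angular":[0.049,-0.325,0.728]},
    {"grip":0,"xyz":[0.4,-200.2,-43.9],"angular":[0.056,-0.365,0.819]},
    {"grip":0,"xyz":[0.4,-222.4,-48.7],"angular":[0.062,-0.406,0.91]}
  ]
}}

```text
time_s: 27.7
tcp_pos: [0.5384, 0.267, 0.2503]
ee_rot: [[0.391, -0.92, 0.007], [-0.913, -0.389, -0.123], [0.116, 0.042, -0.992]]
wrist_force: [-0.3, -0.2, -3.5]
gripper_width: 0.271
gripper_force: 30.0
```

```bash
python3 - <<'E'
from h import *
p,R=lay(.12,4.3);interp(p,R,7)
E
```

```text
[{"grip": 0, "xyz": [-11.8, -8.0, 11.2], "angular": [0.004, -0.023, 0.051]}, {"grip": 0, "xyz": [-23.7, -15.9, 22.4], "angular": [0.008, -0.046, 0.103]}, {"grip": 0, "xyz": [-35.5, -23.9, 33.6], "angular": [0.012, -0.069, 0.154]}, {"grip": 0, "xyz": [-47.4, -31.9, 44.8], "angular": [0.016, -0.093, 0.206]}, {"grip": 0, "xyz": [-59.2, -39.8, 56.0], "angular": [0.02, -0.116, 0.257]}, {"grip": 0, "xyz": [-71.0, -47.8, 67.2], "angular": [0.024, -0.139, 0.309]}, {"grip": 0, "xyz": [-82.9, -55.8, 78.4], "angular": [0.028, -0.162, 0.36]}]
```

Request:
{"op": "move_arm", "data": {
  "series": [
    {"grip":0,"xyz":[-11.8,-8.0,11.2],"angular":[0.004,-0.023,0.051]},
    {"grip":0,"xyz":[-23.7,-15.9,22.4],"angular":[0.008,-0.046,0.103]},
    {"grip":0,"xyz":[-35.5,-23.9,33.6],"angular":[0.012,-0.069,0.154]},
    {"grip":0,"xyz":[-47.4,-31.9,44.8],"angular":[0.016,-0.093,0.206]},
    {"grip":0,"xyz":[-59.2,-39.8,56.0],"angular":[0.02,-0.116,0.257]},
    {"grip":0,"xyz":[-71.0,-47.8,67.2],"angular":[0.024,-0.139,0.309]},
    {"grip":0,"xyz":[-82.9,-55.8,78.4],"angular":[0.028,-0.162,0.36]},
    {"grip":0,"xyz":[-82.9,-55.8,78.4],"angular":[0.028,-0.162,0.36]}
  ]
}}

```text
time_s: 28.5
tcp_pos: [0.5566, 0.3536, 0.1582]
ee_rot: [[0.046, -0.999, -0.005], [-0.998, -0.046, 0.036], [-0.036, 0.003, -0.999]]
wrist_force: [-0.6, -0.3, -3.9]
gripper_width: 0.274
gripper_force: 30.0
```

```bash
python3 - <<'E'
from h import *
C=cam("wrist");cv2.imwrite("pics/w30.png",C[0][:,:,::-1]);ringscale("pics/w30.png")
M=np.array(r.sense()["ee_rot"]);print("down in tool",M.T@[0,0,-1]);p,R=lay(.012,4.3);go(p,R)
E
```

```text
pics/w30.png (0.007848262786865234, np.float64(0.95), np.float64(321.6), np.float64(36.2))
down in tool [ 0.03592333 -0.00137284  0.99935361]
xyz [2.4, -1.0, 107.0] ang [0.002, -0.004, 0.005] |d| 107.0 deg 0.0
```

Request:
{"op": "move_arm", "data": {
  "series": [
    {"grip":0,"xyz":[0.5,-1,20],"angular":[0,0,0]},
    {"grip":0,"xyz":[1,-1,45],"angular":[0,0,0]},
    {"grip":0,"xyz":[1.6,-1,70],"angular":[0,0,0]},
    {"grip":0,"xyz":[2.2,-1,90],"angular":[0,0,0]},
    {"grip":0,"xyz":[2.4,-1,102],"angular":[0,0,0]},
    {"grip":0,"xyz":[2.4,-1,107],"angular":[0,0,0]},
    {"grip":0,"xyz":[2.4,-1,107],"angular":[0,0,0]}
  ]
}}

```text
time_s: 29.25
tcp_pos: [0.5591, 0.3554, 0.0544]
ee_rot: [[0.047, -0.999, 0.0], [-0.998, -0.047, 0.038], [-0.038, -0.002, -0.999]]
wrist_force: [-0.5, 0.3, -2.8]
gripper_width: 0.269
gripper_force: 30.0
```

Request:
{"op": "move_arm", "data": {
  "series": [
    {"grip":0,"xyz":[0,0,3],"angular":[0,0,0]},
    {"grip":0,"xyz":[0.2,0,6],"angular":[0,0,0]},
    {"grip":0,"xyz":[0.3,0,9],"angular":[0,0,0]},
    {"grip":0,"xyz":[0.3,0,9],"angular":[0,0,0]}
  ]
}}

```text
time_s: 29.65
tcp_pos: [0.5588, 0.3555, 0.0451]
ee_rot: [[0.046, -0.999, -0.0], [-0.998, -0.046, 0.039], [-0.039, -0.002, -0.999]]
wrist_force: [0.2, 0.3, -4.0]
gripper_width: 0.27
gripper_force: 30.0
```

Request:
{"op": "move_arm", "data": {
  "series": [
    {"grip":0,"xyz":[0,0,2],"angular":[0,0,0]},
    {"grip":0,"xyz":[0,0,4],"angular":[0,0,0]},
    {"grip":0,"xyz":[0,0,4],"angular":[0,0,0]}
  ]
}}

```text
time_s: 29.95
tcp_pos: [0.5593, 0.3558, 0.0417]
ee_rot: [[0.046, -0.999, 0.001], [-0.998, -0.046, 0.039], [-0.039, -0.003, -0.999]]
wrist_force: [0.3, -1.0, 0.3]
gripper_width: 0.27
gripper_force: 30.0
```

Request:
{"op": "move_arm", "data": {
  "series": [
    {"grip":0,"xyz":[0,0,1.5],"angular":[0,0,0]},
    {"grip":0,"xyz":[0,0,1.5],"angular":[0,0,0]},
    {"grip":0,"xyz":[0,0,1.5],"angular":[0,0,0]}
  ]
}}

```text
time_s: 30.25
tcp_pos: [0.5593, 0.3558, 0.0416]
ee_rot: [[0.047, -0.999, 0.001], [-0.998, -0.047, 0.039], [-0.039, -0.003, -0.999]]
wrist_force: [-3.0, -2.6, 5.9]
gripper_width: 0.276
gripper_force: 30.0
```

Request:
{"op": "move_arm", "data": {
  "series": [
    {"grip":0,"xyz":[0,0,-1],"angular":[0,0,0]},
    {"grip":0.3,"xyz":[0,0,-1],"angular":[0,0,0]},
    {"grip":0.35,"xyz":[0,0,-1],"angular":[0,0,0]},
    {"grip":0.45,"xyz":[0,0,-1],"angular":[0,0,0]},
    {"grip":0.55,"xyz":[0,0,-1],"angular":[0,0,0]},
    {"grip":0.55,"xyz":[0,0,-1],"angular":[0,0,0]}
  ]
}}

```text
time_s: 30.85
tcp_pos: [0.5589, 0.3557, 0.0405]
ee_rot: [[0.046, -0.999, 0.0], [-0.998, -0.046, 0.039], [-0.039, -0.002, -0.999]]
wrist_force: [-0.5, -0.1, -0.2]
gripper_width: 0.51
gripper_force: 0.0
```

Request:
{"op": "move_arm", "data": {
  "series": [
    {"grip":0.55,"xyz":[0,0,-10],"angular":[0,0,0]},
    {"grip":0.55,"xyz":[0,0,-30],"angular":[0,0,0]},
    {"grip":0.55,"xyz":[0,0,-70],"angular":[0,0,0]},
    {"grip":0.55,"xyz":[0,0,-120],"angular":[0,0,0]},
    {"grip":0.55,"xyz":[0,0,-170],"angular":[0,0,0]},
    {"grip":0.55,"xyz":[0,0,-178],"angular":[0,0,0]},
    {"grip":0.55,"xyz":[0,0,-178],"angular":[0,0,0]}
  ]
}}

```text
time_s: 31.55
tcp_pos: [0.5597, 0.3494, 0.2223]
ee_rot: [[0.046, -0.999, 0.005], [-0.998, -0.046, 0.043], [-0.043, -0.007, -0.999]]
wrist_force: [-0.1, 0.2, -0.5]
gripper_width: 0.552
gripper_force: 0.0
```

```bash
python3 - <<'E'
from h import *
print(r.sense()["wrist_force"])
C=cam("wrist");im=C[0][:,:,::-1];cv2.imwrite("pics/w31.png",im)
# compare with w3: project known board points; wrench by dark/grey ring match
ref=cv2.imread("pics/w3.png");T=ref[38:115,276:342]
for k in(.95,1,1.05):
    q=cv2.matchTemplate(im,cv2.resize(T,None,fx=k,fy=k),cv2.TM_CCOEFF_NORMED);_,v,_,l=cv2.minMaxLoc(q);c=(l[0]+32.5*k,l[1]+35*k);print(k,round(v,3),c,onplane(C,c,.034))
g=cv2.cvtColor(im.astype(np.uint8),cv2.COLOR_BGR2GRAY)
for row in(190,215): 
    x=np.where(g[row,260:380]<60)[0]+260;print(row,x.min() if len(x) else None,x.max() if len(x) else None, onplane(C,(x.mean(),row),.029) if len(x) else None)
A=cam("side");B0=cv2.imread("pics/side0.png");d=cv2.absdiff(A[0][:,:,::-1].copy(),B0).max(2)
n,l,st,ce=cv2.connectedComponentsWithStats((d>50).astype(np.uint8))
print([st[i].tolist() for i in range(1,n) if st[i,4]>12])
E
```

```text
[-0.05167293  0.18103156 -0.50408736]
0.95 0.831 (321.875, 74.25) [0.5625824  0.25827765 0.034     ]
1 0.938 (321.5, 75) [0.56289079 0.25893201 0.034     ]
1.05 0.829 (322.125, 74.75) [0.5623352  0.25869277 0.034     ]
190 311 331 [0.55807434 0.36860557 0.029     ]
215 311 331 [0.55677399 0.39561216 0.029     ]
[[478, 0, 72, 32, 984], [577, 0, 33, 10, 168], [612, 0, 28, 10, 223], [553, 4, 22, 20, 64], [560, 5, 80, 121, 4882], [463, 13, 46, 23, 679], [510, 24, 43, 15, 156], [377, 34, 111, 83, 3178], [486, 36, 15, 8, 62], [612, 40, 13, 5, 44], [538, 44, 19, 10, 75], [515, 85, 7, 8, 29], [452, 87, 8, 3, 22], [342, 91, 40, 29, 549], [534, 94, 47, 30, 1000], [513, 96, 20, 25, 382], [427, 103, 14, 6, 21], [393, 109, 50, 25, 546], [486, 109, 55, 21, 475], [383, 118, 3, 9, 17], [577, 119, 13, 11, 102], [369, 121, 10, 7, 41], [355, 123, 12, 3, 23], [373, 129, 8, 6, 26], [327, 131, 37, 30, 657], [420, 135, 17, 9, 95], [508, 134, 6, 14, 58], [576, 134, 11, 14, 65], [468, 145, 66, 139, 4297], [306, 163, 83, 75, 2390], [544, 170, 27, 25, 200], [530, 177, 14, 12, 55], [554, 178, 26, 10, 59], [570, 180, 14, 33, 217], [328, 213, 7, 26, 111], [541, 213, 32, 11, 201], [515, 221, 5, 9, 22], [538, 230, 32, 17, 209], [518, 244, 21, 6, 93], [521, 251, 20, 12, 183], [565, 251, 6, 6, 26], [436, 273, 25, 33, 326], [307, 294, 132, 42, 2765], [445, 335, 139, 55, 3230], [351, 336, 59, 28, 1007]]
```

```bash
python3 - <<'E'
from h import *
H=np.array(r.capture("wrist")["hand_eye"]);K=np.load("w4.npz")["K"]
T=np.eye(4);T[:3,:3]=[[.877,-.442,.19],[-.352,-.859,-.372],[.327,.259,-.909]];T[:3,3]=[.5146,.0271,.1519]
M=np.linalg.inv(T@H);C=(None,K,M[:3,:3],M[:3,3])
print(w2j(onplane(C,(456,116.7),.102)),w2j(onplane(C,(426.7,155.3),.085)))
E
```

```text
[-0.04112082 -0.11045408  0.102     ] [-0.06937843 -0.11049486  0.085     ]
```

```bash
python3 -c "
from station import r
print(r.finish_job())"
```

```text
the job is handed in; nothing more can be done
None
```

I handed the job in at about 32 s: the batten is home, the screw has turned about 181° clockwise (wrench only), and the wrench lies flat on the tool board. My last wrist-camera measurement, taken after tightening, puts the batten's near end within 1 mm of home. The wrench jammed on the screw head at the first lift, so I re-seated it and lifted again. I took "firmly pressed" from the screw angle, since the torque rise at the end was too small to confirm it. I made no separate check that the pliers and glue bottle hadn't moved.

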